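Stack tubes on the bar stand and chock the layer

TASK

Take the second steel tube from the leaning rack and lay it on the low bar stand beside the steel tube already there, then set the chock on the bearers and push the tubes with its white nose until both sit tight against the fence under a steady, gentle push of a few newtons, and leave it there. Only then lower the copper tube into the saddle on top of the two steel tubes, lying level and centred like them; do not drop or force anything, and leave the other things where they are.

Things in the scene. Friction and masses are not known exactly. Their poses are not given: they have to be found in the camera images.
- stand: low bar stand fixed on the bench, 156 x 250 x 70 mm; origin at the centre of its underside, z up. Two wooden bearers, 22 mm wide, run along its y at x = -45 and +45 mm; tubes lie across them, along its x. Bearer tops: flat, z = 30 mm, from y = -125 to -30 mm, then a wide V of 2 degrees: down to z = 27.5 mm at y = 40 mm and up again. A tube let go on the slope may roll to the bottom
- fence_zero (a point): fixed point of the stand: middle of the dark steel upright fence's face in its nearest setting (stand x 0, y 85, z 48 mm); axes as the stand's. The fence is clamped, not measured, and its face stands 0 to 20 mm farther along +y: find it by pushing the tubes up to it. Until then they roll with under 3 N. Its top is at z = 70 mm
- rack: leaning rack fixed on the bench, 160 x 180 mm base, blue V-cradles; origin at the centre of its underside, z up. It holds two tubes, centres at x 0, y -55 and +55, z 95 mm, leaning 32 degrees (0.5585 rad) from level along its x, the +x end high, low end on a foot plate. Between the cradles (18 mm long, 50 mm either side of the middle) each tube can be grasped square to its length
- steel_tube_a_mid (a point): centre of the first steel tube, bright grey, 40 mm diameter, 160 mm long, 0.5 kg within 15 percent; x along its length. It already lies on the stand, at the bottom of the V, short of the fence
- steel_tube_b_mid (a point): centre of the second steel tube, like the first; x along its length. It stands in either place of the leaning rack
- copper_tube_mid (a point): centre of the copper-coloured tube, 40 mm diameter, 160 mm long, 0.5 kg within 15 percent; x along its length. It stands in the other place of the rack
- chock_grip (a point): centre of the chock's grip rib, 36 mm above its underside; z up, y towards its nose. Loose light wooden chock, 120 (x) x 65 (y) x 52 mm, about 0.45 kg, lying flat on the bench. Yellow rib: 90 mm along x, 18 mm thick along y, 18 to 52 mm above the underside. In use it stands across both bearers, its x along the tubes, nose to the fence, and slides by friction
- chock_toe (a point): lower edge of the chock's white smooth nylon nose, 52 mm ahead (+y) of the rib's centre and 3 mm above the underside; axes as the grip's. The nose slopes back at 60 degrees from level. Nose touching the second tube: the tube's centre is 14.5 mm ahead of the toe, 66.5 mm ahead of the rib. A steady push of 4 to 8 N then makes it snug; about 10 N would begin to lift the tube
- oil_can_c (a point): pump oil can, dark green with a brass spout, 68 x 111 mm, 213 mm tall, bystander; this point is on its axis 50 mm up
- tin_c (a point): paste tin with red lid, 69 mm across, 50 mm tall, bystander; this point is its centre
- coupling_c (a point): short dark pipe coupling standing upright, 52 mm across, 56 mm tall, bystander; this point is its centre
- spanner_c (a point): steel spanner 169 mm long, 8 mm thick, lying flat, bystander; this point is its middle

How it is judged (in metres and radians):
On the way, in this order (a step that is already met when the one before it is completed fails the run):
1. the second steel tube lies level on both bearers beside the first one, let go (y of steel_tube_b_mid in the frame of stand between -0.085 and 0.052 m and z of steel_tube_b_mid in the frame of stand between 0.044 and 0.056 m and x of steel_tube_b_mid in the frame of stand between -0.03 and 0.03 m and angle between the x axis of steel_tube_b_mid and the x axis of stand, either way round below 0.07 rad and contact force between the fingers and steel_tube_b below 0.1 N), for 0.1 s.
2. the chock is pressed against the second steel tube with 3 N or more, the two steel tubes side by side (they roll freely, so only the fence behind them lets it press), the copper tube not yet there (y of steel_tube_a_mid in the frame of stand between 0.058 and 0.092 m and z of steel_tube_a_mid in the frame of stand between 0.044 and 0.053 m and x of steel_tube_a_mid in the frame of stand between -0.025 and 0.025 m and y of steel_tube_b_mid in the frame of stand between 0.018 and 0.052 m and z of steel_tube_b_mid in the frame of stand between 0.044 and 0.053 m and x of steel_tube_b_mid in the frame of stand between -0.025 and 0.025 m and angle between the x axis of each of steel_tube_a_mid, steel_tube_b_mid and the x axis of stand, either way round below 0.07 rad and distance between steel_tube_a_mid and steel_tube_b_mid below 0.053 m and contact force between chock and steel_tube_b above 3 N and horizontal distance between copper_tube_mid and steel_tube_a_mid above 0.12 m), for 0.1 s.
At the end, for the whole second after the job is handed in: Steel tubes side by side on the bearers at the fence (gap under 8 mm), copper tube in their saddle, all in line within 4 degrees and centred within 25 mm; chock flat, square within 7 degrees, nose within 3 mm of the second tube; all released, at rest (y of steel_tube_a_mid in the frame of stand between 0.058 and 0.092 m and z of steel_tube_a_mid in the frame of stand between 0.044 and 0.053 m and x of steel_tube_a_mid in the frame of stand between -0.025 and 0.025 m and y of steel_tube_b_mid in the frame of stand between 0.018 and 0.052 m and z of steel_tube_b_mid in the frame of stand between 0.044 and 0.053 m and x of steel_tube_b_mid in the frame of stand between -0.025 and 0.025 m and angle between the x axis of each of steel_tube_a_mid, steel_tube_b_mid, copper_tube_mid and the x axis of stand, either way round below 0.07 rad and distance between each of steel_tube_a_mid, copper_tube_mid and steel_tube_b_mid below 0.053 m and y of copper_tube_mid in the frame of stand between 0.035 and 0.075 m and z of copper_tube_mid in the frame of stand between 0.08 and 0.087 m and x of copper_tube_mid in the frame of stand between -0.025 and 0.025 m and distance between copper_tube_mid and steel_tube_a_mid below 0.053 m and y of steel_tube_b_mid in the frame of chock_grip between 0.0635 and 0.07 m and x of chock_grip in the frame of stand between -0.03 and 0.03 m and z of chock_grip in the frame of stand between 0.06 and 0.07 m and angle between the y axis of chock_grip and the y axis of stand, either way round below 0.12 rad and contact force between the fingers and steel_tube_a below 0.1 N and linear speed of each of steel_tube_a, steel_tube_b, copper_tube, chock below 0.02 m/s and angular speed of each of steel_tube_a, steel_tube_b, copper_tube, chock below 0.5 rad/s and contact force between the fingers and steel_tube_b below 0.1 N and contact force between the fingers and copper_tube below 0.1 N and contact force between the fingers and chock below 0.1 N); the robot touches nothing.
It fails at once if the oil can, paste tin, pipe coupling or spanner is moved more than 30 mm (distance of any of oil_can_c, tin_c, coupling_c, spanner_c from where it was at the start of the episode above 0.03 m).
It fails at once if the chock is forced against the tube with more than 25 N (contact force between chock and steel_tube_b above 25 N).
It fails at once if a tube let go moves faster than 0.4 m/s (dropped by more than about 8 mm) ((contact force between the fingers and steel_tube_b below 0.1 N and linear speed of steel_tube_b above 0.4 m/s) or (contact force between the fingers and copper_tube below 0.1 N and linear speed of copper_tube above 0.4 m/s)).
It fails at once if the chock is driven in so far that it lifts the second tube by 5 mm or more (contact force between chock and steel_tube_b above 1 N and z of steel_tube_b_mid in the frame of stand between 0.054 and 0.09 m).
It fails at once if a tube is rammed with more than 60 N against the stand or another tube (contact force between any of steel_tube_b, copper_tube and stand above 60 N or contact force between any of steel_tube_b, copper_tube and steel_tube_a above 60 N or contact force between copper_tube and steel_tube_b above 60 N).
It also fails if it takes over 72 s, if anything falls off the work surface, if the arm or the gripper's body presses on something with over 40 N, if the wrist force passes 120 N, or if a joint passes its speed limit or range.

ROBOT

A 6-joint arm with a two-finger parallel gripper is mounted at the origin on a cart in front of the work surface, level with it; the furniture and walls round the work are solid. World frame = base frame: x ahead of the robot, y to its left, z up, the work surface at z = 0. Lengths are in mm, angles in rad, forces in N, time in s.
With the tool pointing down it reaches from about 300 to 775 mm from the base axis. Payload 14.6 kg.
Tool frame: the origin (TCP) lies at the very end of the fingers, on their centre line; the grasp point (between the pads) lies 19 mm behind it; z points along the fingers, y is the line along which they close (so a half turn about z gives the same grasp; the last joint's range is limited). The gripper opens to 94 mm and grips with 3 to 60 N. Pads are 16 mm wide; open, the fingers measure 119 mm over their backs; the gripper's body (75 mm by 177 mm) begins 78 mm behind the grasp point.
Start: joints at [-0.067, 0.3, 1.521, -0, 1.321, -0.067], TCP at [549.99, -0.002, 177.546] pointing down, gripper open.
Joint ranges: [-3.03, 3.03], [-0.79, 2.21], [0.23, 2.52], [-1.04, 4.18], [0, 3.07], [-2.55, 2.55]. Speed limits (rad/s): [2.22, 2.22, 2.57, 3.14, 3.14, 3.14].

INTERFACE

Orientations are given as [roll, pitch, yaw] about the fixed x, y, z axes, in that order (R = Rz(yaw) Ry(pitch) Rx(roll)).
In Python, from cell import manip gives the robot as it stands. The module is installed in compiled form; this text tells all that it offers.
- The arm moves only by the shell command python3 -m inch 'ROWS' [FORCE]. ROWS is JSON, a list of rows, each an object of numbers: "gripper": the opening, from 0 (shut) to 1 (fully open); "dx", "dy", "dz": the shift along the world's x, y, z in m; "wx", "wy", "wz": the turn, a rotation vector about the world's x, y, z in degrees. A call has exactly 5 rows; each row is the pose to reach, as a shift and turn from the pose commanded when the call began; what a row does not reach only later rows make up. A row lasts 1/12 s, in which the tool goes at most 41.7 mm and 7.16 degrees, less where a joint would pass 70% of its speed; a pose out of reach is approached as far as the arm can. A call with a gripper value outside its range is refused whole. The fingers move at their own pace and stop on an object; FORCE is the grip in N (left out, the last holds). Time passes only in rows, so rows that repeat a pose let the fingers close, or fill a call up. It gives the time, the measured TCP pose, the force, the opening and the grip force at its end, in the units of the state.
- manip.read_state(): the state, without advancing time (a new reading comes with each control period).
- manip.camera(name): name is "scene" or "side" or "wrist"; returns the picture (400x640x3 uint8, blue, green, red); there is no depth.
- manip.camera_info(name): a dict with "camera_matrix" (3x3 intrinsics, pixels), "D" ([k1, k2, p1, p2, k3] as OpenCV has them; the pictures are not rectified), "R" (3x3) and "t" (3): a world point X has camera coordinates R X + t; the wrist camera has in their place "tool_from_camera" (4x4, takes a point from camera to tool coordinates, whose origin is the TCP and whose axes are the flange's). Camera axes: x right, y down, z forward; pixel columns grow to the right and rows downward; lengths in mm; the calibration is good to about 2 mm. A picture is of the moment at which its call begins: read the wrist's pose just before it. camera_info takes no time and is no camera call.
- manip.sign_off(): hands the job in; it is judged then, once.
The state is a dict: "clock": time; "joints": joint angles; "qd": joint speeds; "effort": joint torques, N m; "eef_pos": TCP position; "eef_rot": TCP orientation; "wrist_force": force on the tool from outside, world axes, zero at the start; "moment": the same for the moment, N m; "finger_gap": finger opening in mm; "finger_force": force on a finger pad.
Only numpy, scipy, OpenCV 4.12 (cv2) and the standard library are available. Lean on these libraries where they do the work, as an engineer would, in place of code of your own. Each camera call takes 0.05 s, during which the arm holds its last target. There are 200 camera calls.

## Working session

There is one attempt and no reset: what is moved stays moved. The work goes in short steps, Python scripts to look and compute and a shell command to move; the robot and the scene stay as the last step left them, time stands still between calls to the robot, and variables do not carry over. Pictures are saved under pics/ and viewed, at most 10 in all, crops included, and the job is handed in when it is done.

```bash
mkdir -p pics; ls; python3 - <<'E'
from cell import manip
import cv2,numpy as np
print(manip.read_state())
ims=[]
for n in ["scene","side","wrist"]:
    im=manip.camera(n); cv2.imwrite(f"pics/{n}0.png",im)
    i=manip.camera_info(n); print(n,{k:np.round(v,4).tolist() for k,v in i.items()})
E
```

```text
pics
{'clock': 0.0, 'joints': array([-6.66155415e-02,  3.00484412e-01,  1.52159184e+00, -1.89565859e-05,
        1.32071263e+00, -6.65860894e-02]), 'qd': array([-2.77696898e-04, -2.70874044e-04, -9.37755874e-04,  1.04646038e-06,
        7.61165529e-04,  1.76834960e-03]), 'effort': array([-1.53750298e-03, -5.31805658e+01, -3.52735734e+01,  7.07558286e-02,
        2.43994006e-02, -4.79655944e-05]), 'eef_pos': array([5.49695007e+02, 3.37079116e-03, 1.76974502e+02]), 'eef_rot': array([-3.14039785e+00, -6.12732007e-05,  1.57077154e+00]), 'wrist_force': array([-0.68717114,  0.20577442, -0.04789886]), 'moment': array([-0.00723198,  0.03900361,  0.01996677]), 'finger_force': 0.0, 'finger_gap': 93.70386747898434}
scene {'camera_matrix': [[431.8428, 0.0, 317.6462], [0.0, 431.8428, 196.6669], [0.0, 0.0, 1.0]], 'D': [-0.0174, 0.0, 0.0, 0.0, 0.0], 'R': [[0.6237, -0.7815, -0.0147], [-0.5364, -0.4142, -0.7353], [0.5686, 0.4665, -0.6776]], 't': [-416.4365, 373.2473, 969.8699]}
side {'camera_matrix': [[410.7328, 0.0, 320.7056], [0.0, 410.7328, 191.2017], [0.0, 0.0, 1.0]], 'D': [-0.0437, 0.0, 0.0, 0.0, 0.0], 'R': [[-0.9454, -0.3259, -0.009], [-0.2013, 0.6052, -0.7702], [0.2565, -0.7263, -0.6377]], 't': [551.1254, 234.2508, 1228.2254]}
wrist {'camera_matrix': [[358.9765, 0.0, 313.9671], [0.0, 358.9765, 206.1763], [0.0, 0.0, 1.0]], 'D': [0.0184, 0.0, 0.0, 0.0, 0.0], 'tool_from_camera': [[-0.0, -0.9729, -0.2313, 66.185], [1.0, 0.0002, -0.0007, -0.946], [0.0007, -0.2313, 0.9729, -207.3929], [0.0, 0.0, 0.0, 1.0]]}
```

View pics/scene0.png

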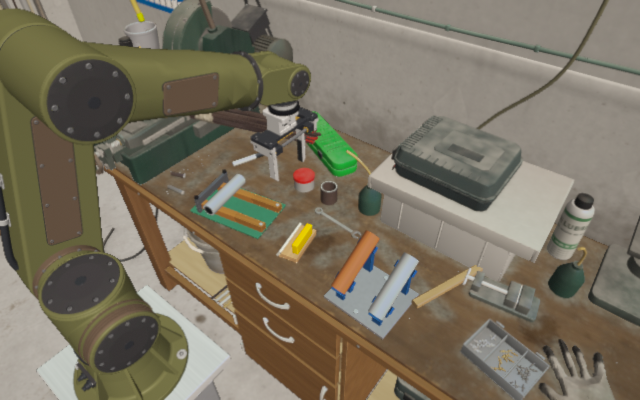

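View pics/side0.png

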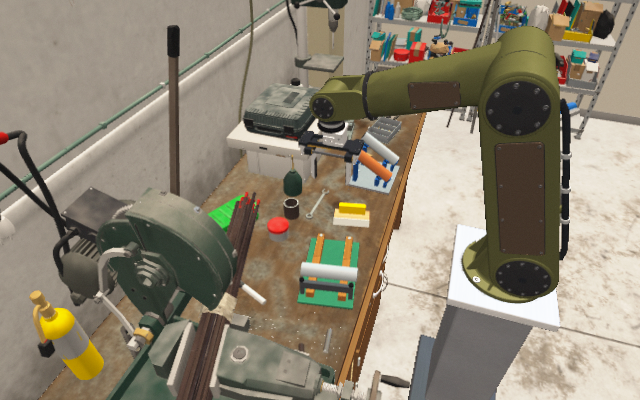

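```bash
python3 - <<'E'
import cv2
a=cv2.imread("pics/scene0.png")[150:345,180:430]; cv2.imwrite("pics/c1.png",cv2.resize(a,None,fx=3,fy=3,interpolation=cv2.INTER_CUBIC))
b=cv2.imread("pics/side0.png")[115:315,240:410]; cv2.imwrite("pics/c2.png",cv2.resize(b,None,fx=3,fy=3,interpolation=cv2.INTER_CUBIC))
E
```

```text
(no output)
```

View pics/c1.png

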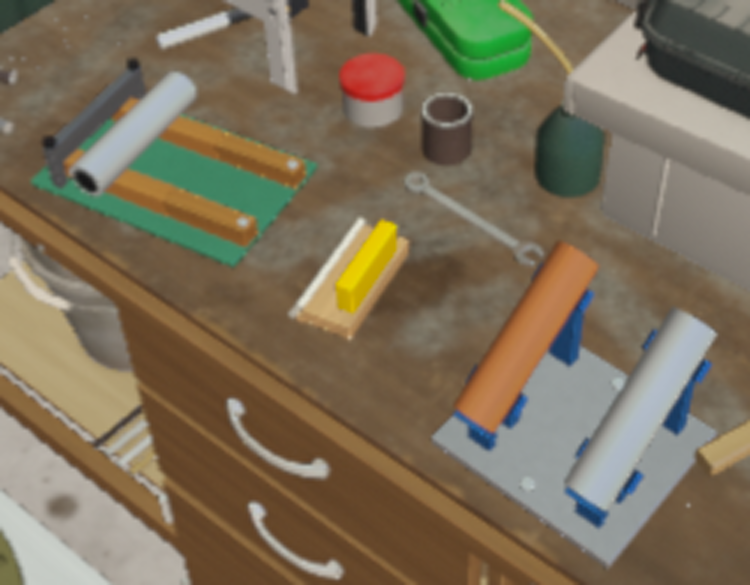

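View pics/c2.png

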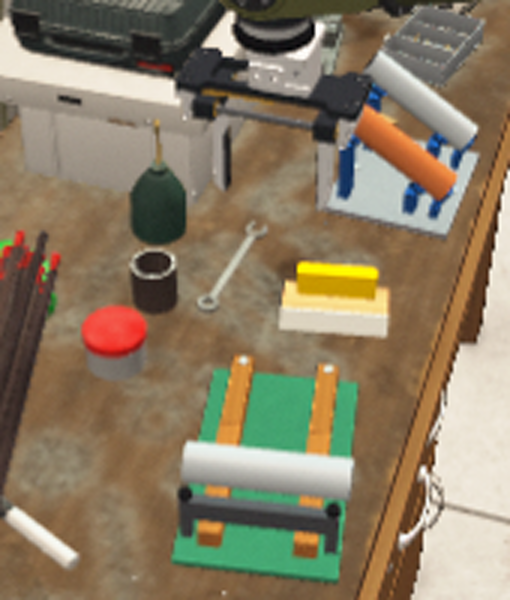

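View pics/wrist0.png

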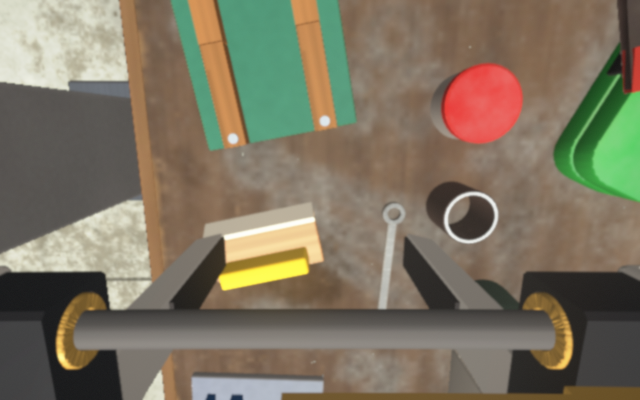

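```bash
cat > h.py <<'E'
import numpy as np, cv2
from cell import manip
from scipy.spatial.transform import Rotation as Ro
def pose(s): 
    return Ro.from_euler('xyz',s['eef_rot']).as_matrix(), np.array(s['eef_pos'])
def ray(name,px,s=None):
    i=manip.camera_info(name); p=cv2.undistortPoints(np.float64(px).reshape(-1,1,2),np.array(i['camera_matrix']),np.array(i['D']))[:,0]
    d=np.c_[p,np.ones(len(p))]
    if name!='wrist':
        R=np.array(i['R']);t=np.array(i['t']); o=-R.T@t; d=d@R
    else:
        T=np.array(i['tool_from_camera']); R,q=pose(s); o=R@T[:3,3]+q; d=d@(R@T[:3,:3]).T
    return o,d/np.linalg.norm(d,axis=1)[:,None]
def plane(name,px,z,s=None):
    o,d=ray(name,px,s); return o+d*((z-o[2])/d[:,2])[:,None]
def tri(rays):
    A=0;b=0
    for o,d in rays: P=np.eye(3)-np.outer(d,d); A=A+P; b=b+P@o
    x=np.linalg.solve(A,b); return x,[round(float(np.linalg.norm(np.cross(x-o,d))),1) for o,d in rays]
def mask(im,lo,hi,roi):
    m=cv2.inRange(cv2.cvtColor(im,cv2.COLOR_BGR2HSV),lo,hi); k=np.zeros_like(m); x0,y0,x1,y1=roi; k[y0:y1,x0:x1]=m[y0:y1,x0:x1]
    k=cv2.morphologyEx(k,cv2.MORPH_OPEN,np.ones((2,2)))
    c=max(cv2.findContours(k,cv2.RETR_EXTERNAL,cv2.CHAIN_APPROX_NONE)[0],key=cv2.contourArea); return c
def rect(c):
    (cx,cy),(w,h),a=cv2.minAreaRect(c); b=cv2.boxPoints(((cx,cy),(w,h),a)); e=[(b[i]+b[(i+1)%4])/2 for i in range(4)]
    L=[np.linalg.norm(b[i]-b[(i+1)%4]) for i in range(4)]
    ends=(e[0],e[2]) if L[0]<L[1] else (e[1],e[3]); return np.array([cx,cy]),np.array(ends),(w,h)
E
cat > m1.py <<'E'
from h import *
sc=cv2.imread("pics/scene0.png");sd=cv2.imread("pics/side0.png"); s={'eef_pos':[549.695,0,176.975],'eef_rot':[-3.1404,0,1.57077]}
C=lambda p:(np.array(p)+.5)/3-.5+[180,150]
S=lambda p:(np.array(p)+.5)/3-.5+[240,115]
r=lambda n,p:(lambda o,d:(o,d[0]))(*ray(n,p,s))
for nm,a,b,w in [("st x-y-",(235,264),(355,380),(207,150)),("st x+y-",(315,165),(215,370),(355,122)),("st x-y+",(35,182),(337,578),None)]:
    L=[r('scene',C(a)),r('side',S(b))]+([r('wrist',w)] if w else []); print(nm,*tri(L))
for nm,lo,hi,R1,R2 in [("copper",(5,120,80),(14,255,255),(320,220,390,300),(350,145,400,190)),("yellow",(23,150,100),(32,255,255),(285,215,320,260),(330,195,370,220)),("red",(0,150,100),(4,255,255),(285,160,320,190),(265,215,292,235))]:
    out=[]
    for n,im,R in (('scene',sc,R1),('side',sd,R2)):
        try: c=rect(mask(im,lo,hi,R)); out.append((n,c)); print(nm,n,np.round(c[1],1).tolist(),np.round(c[2],1))
        except Exception as e: print(nm,n,e)
    if len(out)==2: 
        print(' c',*tri([r(n,c[0]) for n,c in out]))
        N=[]
        for n,c in out:
            o,d=ray(n,c[1]); N.append(np.cross(d[0],d[1]))
        ax=np.cross(*N); print(' axis',ax/np.linalg.norm(ax))
        a,b=out[0][1][1],out[1][1][1]
for i in ('b',):
  print('steelb c?',tri([r('scene',C((642,408))),r('side',S((424,98)))]))
  print('b high/low',tri([r('scene',C((690,322))),r('side',S((380,64)))]),tri([r('scene',C((592,498))),r('side',S((467,132)))]))
  print('cu high/low',tri([r('scene',C((575,255))),r('side',S((365,122)))]),tri([r('scene',C((480,418))),r('side',S((444,186)))]))
  print('a',tri([r('scene',C((180,88))),r('side',S((190,462)))]),tri([r('scene',C((88,178))),r('side',S((350,478)))]))
print('rack plate z5',plane('scene',[C((610,565)),C((433,437)),C((718,430))],5))
print('bystanders', plane('scene',[C((372,90)),C((447,130)),C((472,217)),C((568,160))],25), plane('side',[S((114,340)),S((154,280)),S((232,265)),S((160,205))],25))
E
python3 m1.py
```

```text
st x-y- [440.58670631  36.36119924   8.90855174] [1.6, 3.7, 2.9]
st x+y- [590.56708145  66.59896646   5.76208139] [1.6, 1.4, 1.7]
st x-y+ [395.97745215 278.35980467   5.00139826] [0.0, 0.0]
copper scene [[374.0, 234.0], [338.20001220703125, 290.29998779296875]] [16.6 66.7]
copper side [[359.79998779296875, 153.89999389648438], [391.0, 177.3000030517578]] [39.  12.4]
 c [ 471.40699888 -271.80912748   93.865087  ] [6.8, 6.8]
 axis [-0.85531127  0.02775649 -0.51737048]
yellow scene [[312.0, 225.0], [293.5, 252.6999969482422]] [10.5 33.3]
yellow side [[339.70001220703125, 207.8000030517578], [365.8999938964844, 209.60000610351562]] [26.2 10. ]
 c [496.90145748 -83.33277039  32.62595657] [1.2, 1.2]
 axis [-0.97449889 -0.22435841 -0.00390001]
red scene [[315.0, 176.5], [294.0, 176.5]] [15. 21.]
red side [[289.0, 226.0], [268.0, 226.0]] [16. 21.]
 c [700.04917775  79.58268513  38.68417388] [1.0, 1.0]
 axis [ 0.86032229 -0.21021674 -0.46438614]
steelb c? (array([ 471.32496169, -381.58951463,   99.10130219]), [1.0, 1.0])
b high/low (array([ 532.63726651, -380.7874719 ,  139.95912703]), [3.2, 
[... 173 characters left out ...]
81, -269.95227927,   51.7828042 ]), [0.3, 0.3])
a (array([558.35178898, 226.64509831,  48.06640781]), [0.3, 0.3]) (array([407.85086011, 197.97137819,  49.52641436]), [0.0, 0.0])
rack plate z5 [[ 395.44462066 -411.33395602    5.        ]
 [ 403.68825242 -231.28662116    5.        ]
 [ 556.74940806 -416.23028393    5.        ]]
bystanders [[ 699.72489887   82.63720292   25.        ]
 [ 698.17819079  -19.923032     25.        ]
 [ 613.86245351 -115.02414541   25.        ]
 [ 736.94059162 -143.80959154   25.        ]] [[ 704.45427868   77.15521831   25.        ]
 [ 700.0566243   -26.97983861   25.        ]
 [ 623.91548756  -79.83041663   25.        ]
 [ 745.33774815 -157.42494143   25.        ]]
```

```bash
python3 -m inch '[{"gripper":1,"dx":-0.006,"dy":-0.025,"dz":0.008,"wz":-6.2},{"gripper":1,"dx":-0.012,"dy":-0.05,"dz":0.016,"wz":-12.4},{"gripper":1,"dx":-0.018,"dy":-0.076,"dz":0.024,"wz":-18.6},{"gripper":1,"dx":-0.024,"dy":-0.102,"dz":0.032,"wz":-24.8},{"gripper":1,"dx":-0.03,"dy":-0.127,"dz":0.04,"wz":-31}]'
python3 -m inch '[{"gripper":1,"dx":-0.006,"dy":-0.025,"wz":-6.2},{"gripper":1,"dx":-0.012,"dy":-0.05,"wz":-12.4},{"gripper":1,"dx":-0.018,"dy":-0.076,"wz":-18.6},{"gripper":1,"dx":-0.024,"dy":-0.102,"wz":-24.8},{"gripper":1,"dx":-0.03,"dy":-0.127,"wz":-31}]'
python3 -m inch '[{"gripper":1,"dx":-0.006,"dy":-0.025,"wz":-6.2},{"gripper":1,"dx":-0.012,"dy":-0.05,"wz":-12.4},{"gripper":1,"dx":-0.018,"dy":-0.076,"wz":-18.6},{"gripper":1,"dx":-0.024,"dy":-0.102,"wz":-24.8},{"gripper":1,"dx":-0.03,"dy":-0.127,"wz":-30}]'
python3 -m inch '[{"gripper":1,"dx":-0.006,"wy":-6.4,"wx":-0.2},{"gripper":1,"dx":-0.012,"wy":-12.8,"wx":-0.4},{"gripper":1,"dx":-0.018,"wy":-19.2,"wx":-0.7},{"gripper":1,"dx":-0.024,"wy":-25.6,"wx":-0.9},{"gripper":1,"dx":-0.03,"wy":-32,"wx":-1.1}]'
cat > look.py <<'E'
import sys
from h import *
s=manip.read_state(); im=manip.camera('wrist'); cv2.imwrite(f"pics/{sys.argv[1]}.png",im)
import pickle; pickle.dump(s,open(f"pics/{sys.argv[1]}.pkl",'wb'))
R,q=pose(s); print(s['clock'],q,'\n',R, np.round(s['wrist_force'],2),np.round(s['joints'],2))
E
python3 look.py w1
```

```text
0.15 [5.49782973e+02 2.44920124e-02 1.77133571e+02] 
 [[ 7.53656088e-06  9.99999634e-01 -8.55223296e-04]
 [ 9.99999997e-01 -7.46813587e-06  8.00115107e-05]
 [ 8.00050945e-05 -8.55223896e-04 -9.99999631e-01]] [ 0.08 -0.85 -0.34] [-0.07  0.3   1.52  0.    1.32 -0.07]validation failed for argument at $[0]...
validation failed for argument at $[0]...
validation failed for argument at $[0]...
validation failed for argument at $[0]...
```

View pics/w1.png

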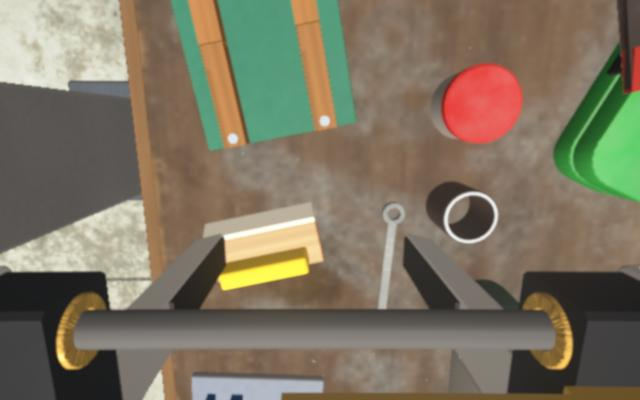

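The moves were refused (the picture is the same as before), so I'll give every key in each row.

```bash
python3 -m inch '[{"gripper":1,"dx":-0.006,"dy":-0.025,"dz":0.008,"wx":0,"wy":0,"wz":-6.2},{"gripper":1,"dx":-0.012,"dy":-0.05,"dz":0.016,"wx":0,"wy":0,"wz":-12.4},{"gripper":1,"dx":-0.018,"dy":-0.076,"dz":0.024,"wx":0,"wy":0,"wz":-18.6},{"gripper":1,"dx":-0.024,"dy":-0.102,"dz":0.032,"wx":0,"wy":0,"wz":-24.8},{"gripper":1,"dx":-0.03,"dy":-0.127,"dz":0.04,"wx":0,"wy":0,"wz":-31}]'
```

```text
clock: 0.62
eef_pos: [519.5, -128.2, 217.8]
eef_rot: [-3.141, 0.0, 1.025]
wrist_force: [1.1, -0.4, -0.3]
finger_gap: 94.0
finger_force: 0.0
```

```bash

python3 -m inch '[{"gripper":1,"dx":-0.006,"dy":-0.025,"dz":0,"wx":0,"wy":0,"wz":-6.2},{"gripper":1,"dx":-0.012,"dy":-0.05,"dz":0,"wx":0,"wy":0,"wz":-12.4},{"gripper":1,"dx":-0.018,"dy":-0.076,"dz":0,"wx":0,"wy":0,"wz":-18.6},{"gripper":1,"dx":-0.024,"dy":-0.102,"dz":0,"wx":0,"wy":0,"wz":-24.8},{"gripper":1,"dx":-0.03,"dy":-0.127,"dz":0,"wx":0,"wy":0,"wz":-31}]'
python3 -m inch '[{"gripper":1,"dx":-0.006,"dy":-0.025,"dz":0,"wx":0,"wy":0,"wz":-6.2},{"gripper":1,"dx":-0.012,"dy":-0.05,"dz":0,"wx":0,"wy":0,"wz":-12.4},{"gripper":1,"dx":-0.018,"dy":-0.076,"dz":0,"wx":0,"wy":0,"wz":-18.6},{"gripper":1,"dx":-0.024,"dy":-0.102,"dz":0,"wx":0,"wy":0,"wz":-24.8},{"gripper":1,"dx":-0.03,"dy":-0.127,"dz":0,"wx":0,"wy":0,"wz":-30}]'
python3 -m inch '[{"gripper":1,"dx":-0.006,"dy":0,"dz":0,"wx":-0.2,"wy":-6.4,"wz":0},{"gripper":1,"dx":-0.012,"dy":0,"dz":0,"wx":-0.4,"wy":-12.8,"wz":0},{"gripper":1,"dx":-0.018,"dy":0,"dz":0,"wx":-0.7,"wy":-19.2,"wz":0},{"gripper":1,"dx":-0.024,"dy":0,"dz":0,"wx":-0.9,"wy":-25.6,"wz":0},{"gripper":1,"dx":-0.03,"dy":0,"dz":0,"wx":-1.1,"wy":-32,"wz":0}]'
python3 look.py w1
python3 - <<'E'
from h import *
im=cv2.imread('pics/w1.png'); hsv=cv2.cvtColor(im,cv2.COLOR_BGR2HSV)
for p in [(313,200),(313,150),(313,100),(200,150),(150,150),(450,150)]: print(p,hsv[p[1],p[0]])
E
```

```text
clock: 1.03
eef_pos: [489.4, -255.3, 217.4]
eef_rot: [-3.141, 0.0, 0.483]
wrist_force: [0.1, 0.2, -0.2]
finger_gap: 94.1
finger_force: 0.0
clock: 1.45
eef_pos: [459.4, -382.3, 217.4]
eef_rot: [-3.141, 0.0, -0.041]
wrist_force: [1.3, 0.3, -0.2]
finger_gap: 93.8
finger_force: 0.0
clock: 1.87
eef_pos: [429.6, -381.4, 218.3]
eef_rot: [3.139, -0.564, -0.035]
wrist_force: [0.6, -0.3, 0.8]
finger_gap: 93.8
finger_force: 0.0
1.8667 [ 429.55467091 -381.42429576  218.2869197 ] 
 [[ 0.84438462 -0.03662648  0.53448396]
 [-0.02971555 -0.99932637 -0.02153563]
 [ 0.5349127   0.00230187 -0.8449042 ]] [ 0.57 -0.26  0.82] [-1.03  0.11  1.77  0.56  1.01  0.34]
(313, 200) [ 87  13 222]
(313, 150) [ 85  13 222]
(313, 100) [ 14  92 117]
(200, 150) [ 11 145 218]
(150, 150) [ 13  95 121]
(450, 150) [ 14  93 121]
```

View pics/w1.png

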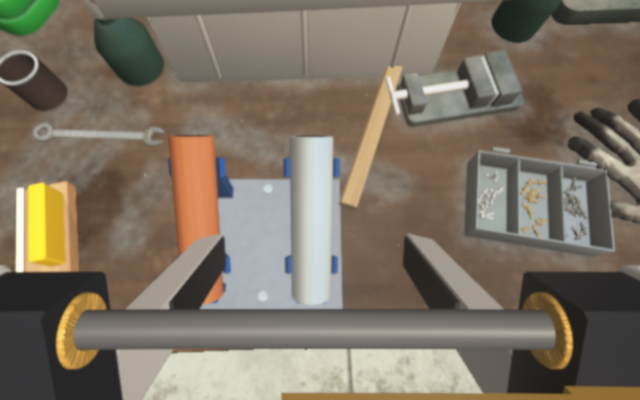

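```bash
cat > m2.py <<'E'
from h import *
import pickle
s=pickle.load(open('pics/w1.pkl','rb')); R,q=pose(s)
def tl(px,z):
    o,d=ray('wrist',px,s); o=(o-q)@R; d=d@R
    return o+d*((z-o[2])/d[:,2])[:,None]
for zc in (120,126,132):
    lo=tl([[291,290],[332,290]],zc); hi=tl([[291,150],[332,150]],zc)
    L=tl([[312,303]],zc-20)[0]; H=tl([[312,137]],zc-10)[0]
    print(zc,'diam lo/hi',lo[1,1]-lo[0,1],hi[1,1]-hi[0,1],'y',lo[:,1].mean(),hi[:,1].mean(),'ends x',L[0],H[0],'len',H[0]-L[0],'world c',R@np.array([(L[0]+H[0])/2,(lo[:,1].mean()+hi[:,1].mean())/2,zc])+q)
E
python3 m2.py
```

```text
120 diam lo/hi 40.74164453965825 37.09526474488345 y -1.9860046623560326 -1.691258824507777 ends x -101.15576815050288 52.05162014057777 len 153.20738829108063 world c [ 473.02869548 -381.44160027  103.76096721]
126 diam lo/hi 41.487261504885126 37.77414894398455 y -2.037431817132992 -1.7372918058385522 ends x -104.4203745564286 51.781800658896984 len 156.20217521532558 world c [ 474.74517664 -381.46960313   97.74612519]
132 diam lo/hi 42.232878470112 38.45303314308565 y -2.088858971909948 -1.7833247871693239 ends x -107.68498096235429 51.5119811772162 len 159.19696213957047 world c [ 476.4616578  -381.49760599   91.73128318]
```

```bash

python3 -m inch '[{"gripper":1,"dx":-0.008,"dy":0,"dz":-0.01,"wx":0,"wy":0,"wz":0},{"gripper":1,"dx":-0.012,"dy":0,"dz":-0.025,"wx":0,"wy":0,"wz":0},{"gripper":1,"dx":-0.008,"dy":0,"dz":-0.04,"wx":0,"wy":0,"wz":0},{"gripper":1,"dx":0.003,"dy":-0.0005,"dz":-0.057,"wx":0,"wy":0,"wz":0},{"gripper":1,"dx":0.013,"dy":-0.0005,"dz":-0.072,"wx":0,"wy":0,"wz":0}]'
python3 -m inch '[{"gripper":1,"dx":0.009,"dy":0,"dz":-0.014,"wx":0,"wy":0,"wz":0},{"gripper":1,"dx":0.018,"dy":0,"dz":-0.028,"wx":0,"wy":0,"wz":0},{"gripper":1,"dx":0.027,"dy":0,"dz":-0.042,"wx":0,"wy":0,"wz":0},{"gripper":1,"dx":0.035,"dy":0,"dz":-0.055,"wx":0,"wy":0,"wz":0},{"gripper":1,"dx":0.0425,"dy":0,"dz":-0.067,"wx":0,"wy":0,"wz":0}]'
python3 -m inch '[{"gripper":0.6,"dx":0,"dy":0,"dz":0,"wx":0,"wy":0,"wz":0},{"gripper":0.45,"dx":0,"dy":0,"dz":0,"wx":0,"wy":0,"wz":0},{"gripper":0.3,"dx":0,"dy":0,"dz":0,"wx":0,"wy":0,"wz":0},{"gripper":0.2,"dx":0,"dy":0,"dz":0,"wx":0,"wy":0,"wz":0},{"gripper":0.2,"dx":0,"dy":0,"dz":0,"wx":0,"wy":0,"wz":0}]' 35
```

```text
clock: 2.33
eef_pos: [443.0, -381.6, 144.7]
eef_rot: [-3.141, -0.559, -0.036]
wrist_force: [-0.1, 0.0, -0.4]
finger_gap: 94.2
finger_force: 0.0
clock: 2.75
eef_pos: [485.8, -381.3, 77.5]
eef_rot: [-3.141, -0.558, -0.035]
wrist_force: [0.3, 0.7, -0.3]
finger_gap: 94.2
finger_force: 0.0
clock: 3.17
eef_pos: [485.4, -381.9, 79.4]
eef_rot: [3.141, -0.56, -0.035]
wrist_force: [-0.6, -0.8, 0.4]
finger_gap: 64.1
finger_force: 0.0
```

```bash

python3 -m inch '[{"gripper":0.2,"dx":0,"dy":0,"dz":0,"wx":0,"wy":0,"wz":0},{"gripper":0.2,"dx":0,"dy":0,"dz":0,"wx":0,"wy":0,"wz":0},{"gripper":0.2,"dx":0,"dy":0,"dz":0,"wx":0,"wy":0,"wz":0},{"gripper":0.2,"dx":0,"dy":0,"dz":0,"wx":0,"wy":0,"wz":0},{"gripper":0.2,"dx":0,"dy":0,"dz":0,"wx":0,"wy":0,"wz":0}]' 35
python3 -m inch '[{"gripper":0.2,"dx":0,"dy":0,"dz":0,"wx":0,"wy":0,"wz":0},{"gripper":0.2,"dx":-0.001,"dy":0,"dz":0.002,"wx":0,"wy":0,"wz":0},{"gripper":0.2,"dx":-0.003,"dy":0,"dz":0.005,"wx":0,"wy":0,"wz":0},{"gripper":0.2,"dx":-0.006,"dy":0,"dz":0.01,"wx":0,"wy":0,"wz":0},{"gripper":0.2,"dx":-0.01,"dy":0,"dz":0.016,"wx":0,"wy":0,"wz":0}]' 35
```

```text
clock: 3.58
eef_pos: [485.4, -380.7, 78.6]
eef_rot: [-3.139, -0.559, -0.035]
wrist_force: [-9.6, 7.6, 12.7]
finger_gap: 33.2
finger_force: 34.8
clock: 4.0
eef_pos: [475.3, -381.4, 94.7]
eef_rot: [-3.141, -0.559, -0.035]
wrist_force: [-0.3, -0.1, 0.1]
finger_gap: 19.3
finger_force: 0.0
```

```bash

python3 -m inch '[{"gripper":0.25,"dx":-0.008,"dy":0,"dz":0.0125,"wx":0,"wy":0,"wz":0},{"gripper":0.5,"dx":-0.016,"dy":0,"dz":0.025,"wx":0,"wy":0,"wz":0},{"gripper":1,"dx":-0.024,"dy":0,"dz":0.038,"wx":0,"wy":0,"wz":0},{"gripper":1,"dx":-0.032,"dy":0,"dz":0.051,"wx":0,"wy":0,"wz":0},{"gripper":1,"dx":-0.04,"dy":0,"dz":0.064,"wx":0,"wy":0,"wz":0}]'
python3 -m inch '[{"gripper":1,"dx":-0.008,"dy":0,"dz":0.0125,"wx":0,"wy":0,"wz":0},{"gripper":1,"dx":-0.016,"dy":0,"dz":0.025,"wx":0,"wy":0,"wz":0},{"gripper":1,"dx":-0.016,"dy":0,"dz":0.025,"wx":0,"wy":0,"wz":0},{"gripper":1,"dx":-0.016,"dy":0,"dz":0.025,"wx":0,"wy":0,"wz":0},{"gripper":1,"dx":-0.016,"dy":0,"dz":0.025,"wx":0,"wy":0,"wz":0}]'
python3 look.py w2
python3 - <<'E'
import cv2,numpy as np
from cell import manip
a=cv2.imread('pics/w2.png')[100:340,100:420]
b=manip.camera('scene'); cv2.imwrite('pics/sc2.png',b); c=manip.camera('side'); cv2.imwrite('pics/sd2.png',c)
f=lambda m,k:cv2.resize(m,k,interpolation=cv2.INTER_CUBIC)
cv2.imwrite('pics/v2.png',np.vstack([f(a,(400,300)),f(b[220:340,310:470],(400,300))]))
c=f(c[115:205,330:410],(400,450)); cv2.imwrite('pics/v2.png',np.hstack([cv2.imread('pics/v2.png'),np.vstack([c,np.zeros((150,400,3),np.uint8)])]))
E
```

```text
clock: 4.42
eef_pos: [434.9, -381.5, 159.2]
eef_rot: [-3.141, -0.559, -0.035]
wrist_force: [0.1, -0.6, 0.2]
finger_gap: 46.8
finger_force: 0.0
clock: 4.83
eef_pos: [419.5, -381.3, 182.8]
eef_rot: [-3.141, -0.558, -0.035]
wrist_force: [1.1, -0.4, -0.4]
finger_gap: 79.7
finger_force: 0.0
4.8333 [ 419.53605516 -381.32983372  182.80871922] 
 [[ 8.47560748e-01 -3.49324420e-02  5.29547451e-01]
 [-3.00957203e-02 -9.99389282e-01 -1.77569676e-02]
 [ 5.29844341e-01 -8.87003204e-04 -8.48094445e-01]] [ 1.08 -0.38 -0.36] [-1.04  0.13  1.82  0.58  0.95  0.27]
```

View pics/v2.png

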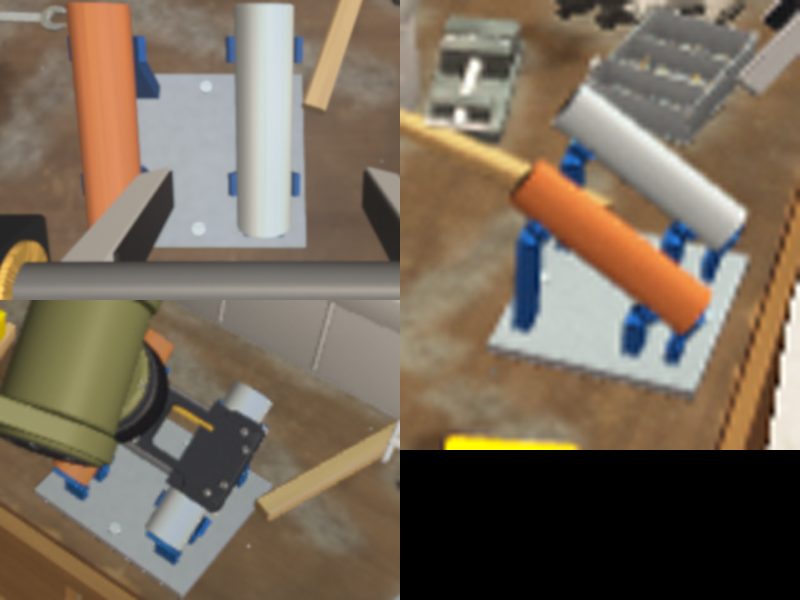

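```bash
cat > m3.py <<'E'
from h import *
import pickle
from scipy.optimize import least_squares
i=manip.camera_info('wrist'); T=np.linalg.inv(np.array(i['tool_from_camera']))
for g,h in ((94,0),(80,0),(119,0),(94,-19)):
    P=np.array([[0,-g/2,h],[0,g/2,h],[8,-g/2,h]]); c=P@T[:3,:3].T+T[:3,3]; print(g,h,np.round(cv2.projectPoints(c,np.zeros(3),np.zeros(3),np.array(i['camera_matrix']),np.array(i['D']))[0][:,0],1).tolist())
# tube edges
for n in ('w1','w2'):
    g=cv2.GaussianBlur(cv2.imread(f'pics/{n}.png'),(3,3),0).astype(int); gr=np.abs(np.diff(g,axis=1)).sum(2)
    for r in (150,170,190,210,230,250,270,285): print(n,r,[c for c in range(275,350) if gr[r,c]>30 and gr[r,c]>=gr[r,c-3:c+4].max()])
    c=gr=np.abs(np.diff(g,axis=0)).sum(2); print('ends',[r for r in range(85,320) if gr[r,312]>30 and gr[r,312]>=gr[r-3:r+4,312].max()])
E
python3 m3.py
```

```text
94 0 [[235.3, 232.7], [390.6, 232.7], [234.7, 220.0]]
80 0 [[246.9, 232.7], [379.0, 232.7], [246.3, 220.0]]
119 0 [[214.7, 232.8], [411.3, 232.7], [213.8, 220.0]]
94 -19 [[228.0, 243.2], [397.7, 243.2], [227.2, 229.4]]
w1 150 [332]
w1 170 [283, 289, 332, 339]
w1 190 [289, 339, 344]
w1 210 [289, 330, 339]
w1 230 [290, 340]
w1 250 [290, 340]
w1 270 [284, 291, 330, 341]
w1 285 [290, 341]
ends [136, 308]
w2 150 [333]
w2 170 [287, 332, 341, 347]
w2 190 [287, 342]
w2 210 [288, 342]
w2 230 [288, 343]
w2 250 [282, 288, 332, 343]
w2 270 [288, 343]
w2 285 [344]
ends [102, 289, 297]
```

```bash
python3 - <<'E'
from h import *
i=manip.camera_info('scene'); R=np.array(i['R']);t=np.array(i['t'])
for z in (177,207):
    P=np.array([[550-47,0,z],[550-60,0,z],[550+47,0,z],[550+60,0,z]],float); p=cv2.projectPoints(P,cv2.Rodrigues(R)[0],t,np.array(i['camera_matrix']),np.array(i['D']))[0][:,0]; print(z,np.round((p-[180,150])*3,0).tolist())
im=cv2.imread('pics/w2.png'); 
E
```

```text
177 [[293.0, 110.0], [283.0, 117.0], [362.0, 56.0], [371.0, 49.0]]
207 [[290.0, 83.0], [280.0, 91.0], [361.0, 30.0], [370.0, 23.0]]
```

The fingertips really end about 29 mm short of the reported TCP. Three things agree on this: the scene view, the wrist view, and the 33 mm chord on the tube. I'll go deeper by that amount.

```bash

python3 -m inch '[{"gripper":1,"dx":0.01,"dy":0,"dz":-0.016,"wx":0,"wy":0,"wz":0},{"gripper":1,"dx":0.025,"dy":0,"dz":-0.04,"wx":0,"wy":0,"wz":0},{"gripper":1,"dx":0.038,"dy":0,"dz":-0.06,"wx":0,"wy":0,"wz":0},{"gripper":1,"dx":0.048,"dy":-0.0005,"dz":-0.076,"wx":0,"wy":0,"wz":0},{"gripper":1,"dx":0.058,"dy":-0.0005,"dz":-0.092,"wx":0,"wy":0,"wz":0}]'
python3 -m inch '[{"gripper":1,"dx":0.008,"dy":0,"dz":-0.0125,"wx":0,"wy":0,"wz":0},{"gripper":1,"dx":0.015,"dy":0,"dz":-0.0235,"wx":0,"wy":0,"wz":0},{"gripper":1,"dx":0.022,"dy":0,"dz":-0.035,"wx":0,"wy":0,"wz":0},{"gripper":0.6,"dx":0.022,"dy":0,"dz":-0.035,"wx":0,"wy":0,"wz":0},{"gripper":0.5,"dx":0.022,"dy":0,"dz":-0.035,"wx":0,"wy":0,"wz":0}]' 15
python3 -m inch '[{"gripper":0.3,"dx":0,"dy":0,"dz":0,"wx":0,"wy":0,"wz":0},{"gripper":0.3,"dx":0,"dy":0,"dz":0,"wx":0,"wy":0,"wz":0},{"gripper":0.3,"dx":0,"dy":0,"dz":0,"wx":0,"wy":0,"wz":0},{"gripper":0.3,"dx":0,"dy":0,"dz":0,"wx":0,"wy":0,"wz":0},{"gripper":0.3,"dx":0,"dy":0,"dz":0,"wx":0,"wy":0,"wz":0}]' 15
python3 -m inch '[{"gripper":0.3,"dx":0,"dy":0,"dz":0,"wx":0,"wy":0,"wz":0},{"gripper":0.3,"dx":0,"dy":0,"dz":0,"wx":0,"wy":0,"wz":0},{"gripper":0.3,"dx":0,"dy":0,"dz":0,"wx":0,"wy":0,"wz":0},{"gripper":0.3,"dx":0,"dy":0,"dz":0,"wx":0,"wy":0,"wz":0},{"gripper":0.3,"dx":0,"dy":0,"dz":0,"wx":0,"wy":0,"wz":0}]' 40
```

```text
clock: 5.4
eef_pos: [478.0, -381.5, 89.7]
eef_rot: [-3.14, -0.558, -0.035]
wrist_force: [0.9, 0.3, 0.4]
finger_gap: 93.8
finger_force: 0.0
clock: 5.82
eef_pos: [499.4, -381.4, 55.7]
eef_rot: [-3.14, -0.558, -0.035]
wrist_force: [-0.2, -0.0, 0.1]
finger_gap: 83.5
finger_force: 0.0
clock: 6.23
eef_pos: [499.4, -382.2, 57.0]
eef_rot: [3.141, -0.559, -0.035]
wrist_force: [0.1, -0.0, 0.4]
finger_gap: 50.5
finger_force: 0.0
clock: 6.65
eef_pos: [499.5, -381.3, 56.4]
eef_rot: [-3.14, -0.558, -0.035]
wrist_force: [-0.8, 5.1, 2.3]
finger_gap: 39.4
finger_force: 40.0
```

```bash

python3 -m inch '[{"gripper":0.3,"dx":-0.002,"dy":0,"dz":0.003,"wx":0,"wy":0,"wz":0},{"gripper":0.3,"dx":-0.007,"dy":0,"dz":0.011,"wx":0,"wy":0,"wz":0},{"gripper":0.3,"dx":-0.015,"dy":0,"dz":0.024,"wx":0,"wy":0,"wz":0},{"gripper":0.3,"dx":-0.024,"dy":0,"dz":0.038,"wx":0,"wy":0,"wz":0},{"gripper":0.3,"dx":-0.034,"dy":0,"dz":0.054,"wx":0,"wy":0,"wz":0}]' 40
python3 -m inch '[{"gripper":0.3,"dx":-0.008,"dy":0,"dz":0.016,"wx":0,"wy":0,"wz":0},{"gripper":0.3,"dx":-0.014,"dy":0,"dz":0.034,"wx":0,"wy":0,"wz":0},{"gripper":0.3,"dx":-0.018,"dy":0,"dz":0.052,"wx":0,"wy":0,"wz":0},{"gripper":0.3,"dx":-0.02,"dy":0,"dz":0.07,"wx":0,"wy":0,"wz":0},{"gripper":0.3,"dx":-0.02,"dy":0,"dz":0.088,"wx":0,"wy":0,"wz":0}]' 40
```

```text
clock: 7.07
eef_pos: [464.4, -381.7, 110.5]
eef_rot: [-3.14, -0.557, -0.035]
wrist_force: [0.2, -1.2, -4.7]
finger_gap: 39.3
finger_force: 40.0
clock: 7.48
eef_pos: [444.3, -382.1, 199.3]
eef_rot: [-3.141, -0.558, -0.036]
wrist_force: [-0.2, -0.2, -3.4]
finger_gap: 38.8
finger_force: 40.0
```

```bash

python3 -m inch '[{"gripper":0.3,"dx":0,"dy":0.015,"dz":0,"wx":0.2,"wy":6.4,"wz":0},{"gripper":0.3,"dx":0,"dy":0.045,"dz":0,"wx":0.4,"wy":12.8,"wz":0},{"gripper":0.3,"dx":0,"dy":0.08,"dz":0,"wx":0.7,"wy":19.2,"wz":0},{"gripper":0.3,"dx":0,"dy":0.115,"dz":0,"wx":0.9,"wy":25.6,"wz":0},{"gripper":0.3,"dx":0,"dy":0.15,"dz":0,"wx":1.1,"wy":32,"wz":0}]' 40
python3 -m inch '[{"gripper":0.3,"dx":0.006,"dy":0.038,"dz":0,"wx":0,"wy":0,"wz":2.6},{"gripper":0.3,"dx":0.012,"dy":0.076,"dz":0,"wx":0,"wy":0,"wz":5.2},{"gripper":0.3,"dx":0.018,"dy":0.114,"dz":0,"wx":0,"wy":0,"wz":7.8},{"gripper":0.3,"dx":0.024,"dy":0.152,"dz":0,"wx":0,"wy":0,"wz":10.4},{"gripper":0.3,"dx":0.03,"dy":0.19,"dz":0,"wx":0,"wy":0,"wz":13}]' 40
python3 -m inch '[{"gripper":0.3,"dx":0.006,"dy":0.038,"dz":-0.01,"wx":0,"wy":0,"wz":0},{"gripper":0.3,"dx":0.012,"dy":0.076,"dz":-0.025,"wx":0,"wy":0,"wz":0},{"gripper":0.3,"dx":0.018,"dy":0.114,"dz":-0.045,"wx":0,"wy":0,"wz":0},{"gripper":0.3,"dx":0.022,"dy":0.152,"dz":-0.065,"wx":0,"wy":0,"wz":0},{"gripper":0.3,"dx":0.024,"dy":0.18,"dz":-0.08,"wx":0,"wy":0,"wz":0}]' 40
python3 look.py w3
python3 - <<'E'
from h import *
for n in ('scene','side'): cv2.imwrite(f'pics/{n}3.png',manip.camera(n))
E
```

```text
clock: 7.9
eef_pos: [444.6, -231.4, 199.8]
eef_rot: [3.138, 0.004, -0.037]
wrist_force: [1.1, -0.4, -3.8]
finger_gap: 39.1
finger_force: 40.0
clock: 8.32
eef_pos: [474.9, -40.6, 198.7]
eef_rot: [3.141, 0.0, 0.193]
wrist_force: [1.7, -0.2, -4.8]
finger_gap: 39.4
finger_force: 40.0
clock: 8.73
eef_pos: [499.0, 139.8, 117.5]
eef_rot: [3.141, 0.0, 0.192]
wrist_force: [0.2, -1.0, -4.5]
finger_gap: 39.0
finger_force: 40.0
8.7333 [498.99235265 139.75345113 117.46064109] 
 [[ 9.81666108e-01  1.90608266e-01 -3.74887565e-04]
 [ 1.90608090e-01 -9.81666106e-01 -4.60198725e-04]
 [-4.55732098e-04  3.80304889e-04 -9.99999824e-01]] [ 0.24 -0.96 -4.52] [ 0.2   0.29  1.68 -0.    1.17  1.58]
```

```bash

python3 -m inch '[{"gripper":0.3,"dx":0,"dy":0.003,"dz":-0.02,"wx":0,"wy":0,"wz":0},{"gripper":0.3,"dx":-0.001,"dy":0.006,"dz":-0.045,"wx":0,"wy":0,"wz":0},{"gripper":0.3,"dx":-0.001,"dy":0.0085,"dz":-0.07,"wx":0,"wy":0,"wz":0},{"gripper":0.3,"dx":-0.001,"dy":0.0085,"dz":-0.09,"wx":0,"wy":0,"wz":0},{"gripper":0.3,"dx":-0.001,"dy":0.0085,"dz":-0.101,"wx":0,"wy":0,"wz":0}]' 40
python3 -m inch '[{"gripper":0.3,"dx":0,"dy":0,"dz":-0.002,"wx":0,"wy":0,"wz":0},{"gripper":0.3,"dx":0,"dy":0,"dz":-0.004,"wx":0,"wy":0,"wz":0},{"gripper":0.3,"dx":0,"dy":0,"dz":-0.005,"wx":0,"wy":0,"wz":0},{"gripper":0.3,"dx":0,"dy":0,"dz":-0.006,"wx":0,"wy":0,"wz":0},{"gripper":0.3,"dx":0,"dy":0,"dz":-0.0065,"wx":0,"wy":0,"wz":0}]' 40
```

```text
clock: 9.3
eef_pos: [497.8, 145.1, 16.1]
eef_rot: [3.141, 0.002, 0.191]
wrist_force: [0.5, 0.3, -4.2]
finger_gap: 39.0
finger_force: 40.0
clock: 9.72
eef_pos: [499.0, 146.5, 11.9]
eef_rot: [-3.142, -0.002, 0.192]
wrist_force: [-0.4, 0.3, -4.5]
finger_gap: 39.3
finger_force: 40.0
```

```bash

python3 -m inch '[{"gripper":0.3,"dx":0,"dy":0,"dz":-0.001,"wx":0,"wy":0,"wz":0},{"gripper":0.3,"dx":0,"dy":0,"dz":-0.002,"wx":0,"wy":0,"wz":0},{"gripper":0.3,"dx":0,"dy":0,"dz":-0.0025,"wx":0,"wy":0,"wz":0},{"gripper":0.3,"dx":0,"dy":0,"dz":-0.0025,"wx":0,"wy":0,"wz":0},{"gripper":0.3,"dx":0,"dy":0,"dz":-0.0025,"wx":0,"wy":0,"wz":0}]' 40
python3 -m inch '[{"gripper":0.3,"dx":0,"dy":0,"dz":-0.001,"wx":0,"wy":0,"wz":0},{"gripper":0.3,"dx":0,"dy":0,"dz":-0.0015,"wx":0,"wy":0,"wz":0},{"gripper":0.3,"dx":0,"dy":0,"dz":-0.0015,"wx":0,"wy":0,"wz":0},{"gripper":0.3,"dx":0,"dy":0,"dz":-0.0015,"wx":0,"wy":0,"wz":0},{"gripper":0.3,"dx":0,"dy":0,"dz":-0.0015,"wx":0,"wy":0,"wz":0}]' 40
```

```text
clock: 10.13
eef_pos: [498.5, 146.5, 8.6]
eef_rot: [-3.142, 0.0, 0.192]
wrist_force: [-0.6, 0.5, -3.8]
finger_gap: 39.1
finger_force: 40.0
clock: 10.55
eef_pos: [498.5, 146.5, 7.0]
eef_rot: [3.142, 0.0, 0.192]
wrist_force: [-1.0, -0.0, -4.3]
finger_gap: 39.0
finger_force: 40.0
```

```bash

python3 -m inch '[{"gripper":0.3,"dx":0,"dy":0,"dz":-0.001,"wx":0,"wy":0,"wz":0},{"gripper":0.3,"dx":0,"dy":0,"dz":-0.0015,"wx":0,"wy":0,"wz":0},{"gripper":0.3,"dx":0,"dy":0,"dz":-0.0015,"wx":0,"wy":0,"wz":0},{"gripper":0.3,"dx":0,"dy":0,"dz":-0.0015,"wx":0,"wy":0,"wz":0},{"gripper":0.3,"dx":0,"dy":0,"dz":-0.0015,"wx":0,"wy":0,"wz":0}]' 40
python3 -m inch '[{"gripper":0.3,"dx":0,"dy":0,"dz":-0.001,"wx":0,"wy":0,"wz":0},{"gripper":0.3,"dx":0,"dy":0,"dz":-0.001,"wx":0,"wy":0,"wz":0},{"gripper":0.3,"dx":0,"dy":0,"dz":-0.001,"wx":0,"wy":0,"wz":0},{"gripper":0.3,"dx":0,"dy":0,"dz":-0.001,"wx":0,"wy":0,"wz":0},{"gripper":0.3,"dx":0,"dy":0,"dz":-0.001,"wx":0,"wy":0,"wz":0}]' 40
python3 -m inch '[{"gripper":0.3,"dx":0,"dy":0,"dz":-0.001,"wx":0,"wy":0,"wz":0},{"gripper":0.3,"dx":0,"dy":0,"dz":-0.001,"wx":0,"wy":0,"wz":0},{"gripper":0.3,"dx":0,"dy":0,"dz":-0.001,"wx":0,"wy":0,"wz":0},{"gripper":0.3,"dx":0,"dy":0,"dz":-0.001,"wx":0,"wy":0,"wz":0},{"gripper":0.3,"dx":0,"dy":0,"dz":-0.001,"wx":0,"wy":0,"wz":0}]' 40
```

```text
clock: 10.97
eef_pos: [498.5, 146.5, 5.5]
eef_rot: [3.142, 0.0, 0.192]
wrist_force: [0.3, 0.5, -4.3]
finger_gap: 39.2
finger_force: 40.0
clock: 11.38
eef_pos: [498.6, 146.5, 4.6]
eef_rot: [-3.142, -0.0, 0.192]
wrist_force: [0.0, 0.1, -1.7]
finger_gap: 39.2
finger_force: 40.0
clock: 11.8
eef_pos: [499.0, 146.6, 4.4]
eef_rot: [-3.142, -0.001, 0.192]
wrist_force: [-1.8, -0.5, 7.3]
finger_gap: 39.5
finger_force: 40.0
```

```bash

python3 -m inch '[{"gripper":0.3,"dx":0,"dy":0,"dz":0.001,"wx":0,"wy":0,"wz":0},{"gripper":0.42,"dx":0,"dy":0,"dz":0.001,"wx":0,"wy":0,"wz":0},{"gripper":0.45,"dx":0,"dy":0,"dz":0.001,"wx":0,"wy":0,"wz":0},{"gripper":0.5,"dx":0,"dy":0,"dz":0.001,"wx":0,"wy":0,"wz":0},{"gripper":0.58,"dx":0,"dy":0,"dz":0.001,"wx":0,"wy":0,"wz":0}]' 10
python3 -m inch '[{"gripper":0.58,"dx":0,"dy":0,"dz":0.001,"wx":0,"wy":0,"wz":0},{"gripper":0.58,"dx":0,"dy":0,"dz":0.006,"wx":0,"wy":0,"wz":0},{"gripper":0.58,"dx":0,"dy":0,"dz":0.02,"wx":0,"wy":0,"wz":0},{"gripper":0.58,"dx":0,"dy":0,"dz":0.045,"wx":0,"wy":0,"wz":0},{"gripper":0.58,"dx":0,"dy":0,"dz":0.075,"wx":0,"wy":0,"wz":0}]'
python3 -m inch '[{"gripper":0.58,"dx":0,"dy":-0.03,"dz":0.035,"wx":0,"wy":0,"wz":0},{"gripper":0.58,"dx":0,"dy":-0.065,"dz":0.055,"wx":0,"wy":0,"wz":0},{"gripper":0.58,"dx":0,"dy":-0.1,"dz":0.065,"wx":0,"wy":0,"wz":0},{"gripper":0.58,"dx":0,"dy":-0.135,"dz":0.065,"wx":0,"wy":0,"wz":0},{"gripper":0.58,"dx":0,"dy":-0.16,"dz":0.065,"wx":0,"wy":0,"wz":0}]'
python3 look.py w4
python3 - <<'E'
from h import *
for n in ('scene','side'): cv2.imwrite(f'pics/{n}4.png',manip.camera(n))
f=lambda m,k:cv2.resize(m,k,interpolation=cv2.INTER_CUBIC)
cv2.imwrite('pics/v4.png',np.vstack([f(cv2.imread('pics/w4.png'),(480,300)),np.hstack([f(cv2.imread('pics/scene4.png')[160:270,180:320],(380,300)),f(cv2.imread('pics/side4.png')[180:310,270:380],(254,300))])[:,:480] if 0 else np.hstack([f(cv2.imread('pics/scene4.png')[170:245,180:300],(320,300)),f(cv2.imread('pics/side4.png')[220:320,285:375],(160,300))])]))
E
```

```text
clock: 12.22
eef_pos: [498.7, 146.5, 4.7]
eef_rot: [3.142, -0.0, 0.192]
wrist_force: [0.1, 0.3, 1.3]
finger_gap: 50.5
finger_force: 0.0
clock: 12.63
eef_pos: [497.6, 146.3, 79.7]
eef_rot: [3.142, 0.003, 0.192]
wrist_force: [1.1, 0.6, -0.6]
finger_gap: 54.5
finger_force: 0.0
clock: 13.05
eef_pos: [498.6, -15.9, 146.0]
eef_rot: [3.141, -0.002, 0.191]
wrist_force: [-0.2, 1.7, 0.6]
finger_gap: 54.5
finger_force: 0.0
13.05 [498.6225192  -15.93785468 146.04074046] 
 [[ 9.81773789e-01  1.90038376e-01  2.37553649e-03]
 [ 1.90040038e-01 -9.81776217e-01 -4.92871240e-04]
 [ 2.23858078e-03  9.35335111e-04 -9.99997057e-01]] [-0.23  1.67  0.62] [-0.11  0.21  1.7  -0.    1.22  1.27]
```

View pics/v4.png

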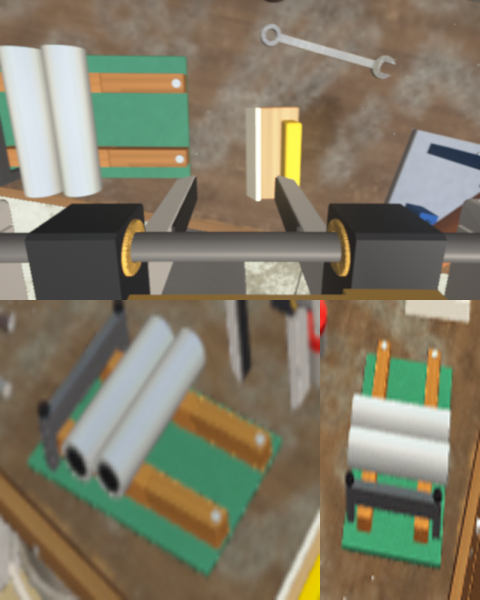

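```bash
cat > m4.py <<'E'
from h import *
import pickle
for n,roi in (('w4',(370,150,415,285)),('w1',(10,170,80,280))):
    s=pickle.load(open(f'pics/{n}.pkl','rb')); im=cv2.imread(f'pics/{n}.png'); hsv=cv2.cvtColor(im,cv2.COLOR_BGR2HSV)
    m=cv2.inRange(hsv,(22,150,100),(33,255,255)); x0,y0,x1,y1=roi; k=np.zeros_like(m);k[y0:y1,x0:x1]=m[y0:y1,x0:x1]
    v=hsv[...,2][k>0]; print(n,k.sum()//255,np.histogram(v,8))
    for vt in (0,225):
        c=(k>0)&(hsv[...,2]>=vt); 
        if c.sum()<50: continue
        cc=max(cv2.findContours(c.astype(np.uint8),0,1)[0],key=cv2.contourArea); b=cv2.boxPoints(cv2.minAreaRect(cc)); w=plane('wrist',b,52,s)
        d=[w[(i+1)%4]-w[i] for i in range(4)]; L=[np.linalg.norm(x) for x in d]; j=int(np.argmax(L)); a=np.degrees(np.arctan2(d[j][1],d[j][0]))
        print(vt,'px',np.round(b).tolist(),'L',np.round(L,1),'ang',a,'c',w.mean(0))
yl=[]
for n,R in (('scene',(285,215,325,262)),('side',(325,190,375,222))):
    im=cv2.imread(f'pics/{n}0.png'); c=rect(mask(im,(22,150,100),(33,255,255),R)); o,d=ray(n,[c[0]]); yl.append((o,d[0]))
print(tri(yl))
E
python3 m4.py
```

```text
w4 1713 (array([   6,   31,   56,   41,   39,   80,   92, 1368]), array([154. , 166.5, 179. , 191.5, 204. , 216.5, 229. , 241.5, 254. ]))
0 px [[377.0, 246.0], [379.0, 162.0], [403.0, 162.0], [401.0, 246.0]] L [74.1 19.4 74.2 20.5] ang -167.06134223230933 c [506.18274111 -81.5154473   52.        ]
225 px [[379.0, 245.0], [382.0, 163.0], [402.0, 163.0], [399.0, 246.0]] L [73.3 16.7 73.3 17.6] ang -167.8264465933402 c [505.9345253  -81.86394908  52.        ]
w1 2675 (array([  23,  979,  179,  103,   46,   42,  129, 1174]), array([196.   , 203.125, 210.25 , 217.375, 224.5  , 231.625, 238.75 ,
       245.875, 253.   ]))
0 px [[28.0, 183.0], [63.0, 183.0], [63.0, 264.0], [28.0, 264.0]] L [38.4 93.4 35.7 93.8] ang 12.282436758141857 c [495.3418372  -94.11692791  52.        ]
225 px [[26.0, 183.0], [45.0, 183.0], [47.0, 262.0], [28.0, 262.0]] L [20.7 91.8 19.3 91.9] ang 13.827807130109088 c [496.77962157 -84.21010955  52.        ]
(array([497.00252111, -82.93794578,  31.03872369]), [1.6, 1.6])
```

```bash

python3 -m inch '[{"gripper":0.55,"dx":0,"dy":-0.018,"dz":-0.01,"wx":0,"wy":0,"wz":1.8},{"gripper":0.55,"dx":-0.001,"dy":-0.04,"dz":-0.03,"wx":0,"wy":0,"wz":1.8},{"gripper":0.55,"dx":-0.0015,"dy":-0.058,"dz":-0.05,"wx":0,"wy":0,"wz":1.8},{"gripper":0.55,"dx":-0.0015,"dy":-0.0685,"dz":-0.07,"wx":0,"wy":0,"wz":1.8},{"gripper":0.55,"dx":-0.0015,"dy":-0.0685,"dz":-0.085,"wx":0,"wy":0,"wz":1.8}]' 10
python3 -m inch '[{"gripper":0.55,"dx":0,"dy":0,"dz":-0.02,"wx":0,"wy":0,"wz":0},{"gripper":0.55,"dx":0,"dy":0,"dz":-0.04,"wx":0,"wy":0,"wz":0},{"gripper":0.55,"dx":0,"dy":0,"dz":-0.055,"wx":0,"wy":0,"wz":0},{"gripper":0.55,"dx":0,"dy":0,"dz":-0.063,"wx":0,"wy":0,"wz":0},{"gripper":0.55,"dx":0,"dy":0,"dz":-0.067,"wx":0,"wy":0,"wz":0}]'
python3 -m inch '[{"gripper":0.3,"dx":0,"dy":0,"dz":0,"wx":0,"wy":0,"wz":0},{"gripper":0.1,"dx":0,"dy":0,"dz":0,"wx":0,"wy":0,"wz":0},{"gripper":0.1,"dx":0,"dy":0,"dz":0,"wx":0,"wy":0,"wz":0},{"gripper":0.1,"dx":0,"dy":0,"dz":0,"wx":0,"wy":0,"wz":0},{"gripper":0.1,"dx":0,"dy":0,"dz":0,"wx":0,"wy":0,"wz":0}]' 10
```

```text
clock: 13.62
eef_pos: [496.6, -82.5, 58.2]
eef_rot: [-3.141, 0.001, 0.223]
wrist_force: [0.4, 0.8, 0.4]
finger_gap: 51.9
finger_force: 0.0
clock: 14.03
eef_pos: [496.7, -81.1, -8.3]
eef_rot: [-3.141, 0.001, 0.224]
wrist_force: [-0.2, -0.4, 1.2]
finger_gap: 51.7
finger_force: 0.0
clock: 14.45
eef_pos: [497.3, -82.0, -6.9]
eef_rot: [3.141, -0.001, 0.223]
wrist_force: [0.4, -0.7, -0.6]
finger_gap: 22.2
finger_force: 0.0
```

```bash

python3 -m inch '[{"gripper":0.1,"dx":0,"dy":0,"dz":0,"wx":0,"wy":0,"wz":0},{"gripper":0.1,"dx":0,"dy":0,"dz":0,"wx":0,"wy":0,"wz":0},{"gripper":0.1,"dx":0,"dy":0,"dz":0,"wx":0,"wy":0,"wz":0},{"gripper":0.1,"dx":0,"dy":0,"dz":0,"wx":0,"wy":0,"wz":0},{"gripper":0.1,"dx":0,"dy":0,"dz":0,"wx":0,"wy":0,"wz":0}]' 30
python3 -m inch '[{"gripper":0.1,"dx":0,"dy":0,"dz":0.002,"wx":0,"wy":0,"wz":0},{"gripper":0.1,"dx":0,"dy":0,"dz":0.012,"wx":0,"wy":0,"wz":0},{"gripper":0.1,"dx":0,"dy":0,"dz":0.03,"wx":0,"wy":0,"wz":0},{"gripper":0.1,"dx":0,"dy":0,"dz":0.045,"wx":0,"wy":0,"wz":0},{"gripper":0.1,"dx":0,"dy":0,"dz":0.055,"wx":0,"wy":0,"wz":0}]' 30
python3 - <<'E'
from h import *
for n in ('scene','side'): cv2.imwrite(f'pics/{n}5.png',manip.camera(n))
s=manip.read_state(); print(s['eef_pos'],s['wrist_force'])
# tubes on stand: centreline by the pixels read off v4 (side: rear edge / front edge)
C=lambda p:np.array(p)*[120/320,75/300]+[180,170]-.5
def q(p): p=np.array([p[0],p[1]-300]); return C(p)
print('far ends/near ends at z=48', plane('scene',[q((155,325)),q((193,340)),q((79,461)),q((115,480))],48))
E
```

```text
clock: 14.87
eef_pos: [497.3, -82.1, -7.0]
eef_rot: [3.141, -0.001, 0.223]
wrist_force: [-1.0, -0.1, 6.7]
finger_gap: 17.6
finger_force: 30.0
clock: 15.28
eef_pos: [497.3, -82.1, 49.3]
eef_rot: [3.141, -0.001, 0.223]
wrist_force: [-0.1, -0.7, -3.1]
finger_gap: 17.6
finger_force: 30.0
[497.78290818 -82.18623658  49.19709834] [ 0.02056532  0.06792486 -3.36431201]
far ends/near ends at z=48 [[565.96340294 243.60417265  48.        ]
 [580.62043148 194.39548253  48.        ]
 [406.87627947 196.69521531  48.        ]
 [417.8269372  150.56364065  48.        ]]
```

```bash
cat > m5.py <<'E'
from h import *
import pickle
s=pickle.load(open('pics/w4.pkl','rb')); im=cv2.imread('pics/w4.png'); hsv=cv2.cvtColor(im,cv2.COLOR_BGR2HSV)
# bright low-saturation tubes
for r in (80,120,160,200,240):
    m=(hsv[r,:160,1]<40)&(hsv[r,:160,2]>150); print(r,''.join('#' if x else '.' for x in m[0:150:2]))
g=cv2.inRange(hsv,(70,70,50),(90,255,255)); g[:,300:]=0
ys=np.arange(90,225,15); 
right=[(np.max(np.nonzero(g[y])[0]),y) for y in ys if g[y].any()]
w=plane('wrist',np.array(right,float),5,s); f=np.polyfit(w[:,0],w[:,1],1); print('stand y- edge: yaw',np.degrees(np.arctan(f[0])),'y at x=517:',np.polyval(f,517), np.round(w[:,:2],0).tolist())
E
python3 m5.py
```

```text
80 ##########################################################.................
120 ....########################################################...............
160 .......#######################################################.............
200 ............#####################################################..........
240 ...............####################################################........
stand y- edge: yaw 10.950553341783555 y at x=517: 50.4825700966443 [[578.0, 62.0], [538.0, 54.0], [524.0, 52.0], [510.0, 49.0], [496.0, 46.0]]
```

```bash

python3 -m inch '[{"gripper":0.1,"dx":0.001,"dy":0.02,"dz":0.015,"wx":0,"wy":0,"wz":-0.4},{"gripper":0.1,"dx":0.003,"dy":0.06,"dz":0.03,"wx":0,"wy":0,"wz":-0.8},{"gripper":0.1,"dx":0.005,"dy":0.1,"dz":0.03,"wx":0,"wy":0,"wz":-1.2},{"gripper":0.1,"dx":0.006,"dy":0.14,"dz":0.025,"wx":0,"wy":0,"wz":-1.6},{"gripper":0.1,"dx":0.007,"dy":0.17,"dz":0.02,"wx":0,"wy":0,"wz":-1.8}]' 30
python3 -m inch '[{"gripper":0.1,"dx":0.001,"dy":0.015,"dz":-0.008,"wx":0,"wy":0,"wz":0},{"gripper":0.1,"dx":0.001,"dy":0.0213,"dz":-0.02,"wx":0,"wy":0,"wz":0},{"gripper":0.1,"dx":0.001,"dy":0.0213,"dz":-0.032,"wx":0,"wy":0,"wz":0},{"gripper":0.1,"dx":0.001,"dy":0.0213,"dz":-0.038,"wx":0,"wy":0,"wz":0},{"gripper":0.1,"dx":0.001,"dy":0.0213,"dz":-0.042,"wx":0,"wy":0,"wz":0}]' 30
python3 -m inch '[{"gripper":0.1,"dx":0,"dy":0,"dz":-0.001,"wx":0,"wy":0,"wz":0},{"gripper":0.1,"dx":0,"dy":0,"dz":-0.0015,"wx":0,"wy":0,"wz":0},{"gripper":0.1,"dx":0,"dy":0,"dz":-0.002,"wx":0,"wy":0,"wz":0},{"gripper":0.1,"dx":0,"dy":0,"dz":-0.002,"wx":0,"wy":0,"wz":0},{"gripper":0.1,"dx":0,"dy":0,"dz":-0.002,"wx":0,"wy":0,"wz":0}]' 30
```

```text
clock: 15.8
eef_pos: [503.4, 90.6, 67.0]
eef_rot: [-3.141, 0.0, 0.192]
wrist_force: [0.4, 0.1, -3.8]
finger_gap: 17.3
finger_force: 30.0
clock: 16.22
eef_pos: [504.2, 108.6, 23.9]
eef_rot: [-3.142, 0.002, 0.191]
wrist_force: [0.2, -0.5, -3.3]
finger_gap: 17.9
finger_force: 30.0
clock: 16.63
eef_pos: [505.2, 109.2, 23.9]
eef_rot: [-3.142, -0.001, 0.192]
wrist_force: [-0.8, 0.1, -3.0]
finger_gap: 17.7
finger_force: 30.0
```

```bash

python3 -m inch '[{"gripper":0.1,"dx":0,"dy":0,"dz":-0.0005,"wx":0,"wy":0,"wz":0},{"gripper":0.1,"dx":0,"dy":0,"dz":-0.001,"wx":0,"wy":0,"wz":0},{"gripper":0.1,"dx":0,"dy":0,"dz":-0.001,"wx":0,"wy":0,"wz":0},{"gripper":0.1,"dx":0,"dy":0,"dz":-0.001,"wx":0,"wy":0,"wz":0},{"gripper":0.1,"dx":0,"dy":0,"dz":-0.001,"wx":0,"wy":0,"wz":0}]' 30
python3 -m inch '[{"gripper":0.1,"dx":0,"dy":0,"dz":-0.0005,"wx":0,"wy":0,"wz":0},{"gripper":0.1,"dx":0,"dy":0,"dz":-0.001,"wx":0,"wy":0,"wz":0},{"gripper":0.1,"dx":0,"dy":0,"dz":-0.001,"wx":0,"wy":0,"wz":0},{"gripper":0.1,"dx":0,"dy":0,"dz":-0.001,"wx":0,"wy":0,"wz":0},{"gripper":0.1,"dx":0,"dy":0,"dz":-0.001,"wx":0,"wy":0,"wz":0}]' 30
```

```text
clock: 17.05
eef_pos: [505.2, 109.3, 23.0]
eef_rot: [3.141, -0.001, 0.192]
wrist_force: [-3.1, -0.6, 5.3]
finger_gap: 17.6
finger_force: 30.0
clock: 17.47
eef_pos: [505.2, 109.3, 22.9]
eef_rot: [3.141, -0.001, 0.192]
wrist_force: [-9.7, -2.4, 20.1]
finger_gap: 17.8
finger_force: 30.0
```

```bash
cat > chk.py <<'E'
import sys
from h import *
s=manip.read_state(); y=np.array([-.1908,.9816]); f=-s['wrist_force'][:2]@y; q=s['eef_pos'][:2]-np.array([493.3,173])
print('t',round(s['clock'],2),'push',round(f,2),'y',round(q@y,1),'x',round(q@np.array([.9816,.1908]),1),'z',round(s['eef_pos'][2],1),'fz',round(s['wrist_force'][2],1)); sys.exit(f>float(sys.argv[1]))
E
python3 -m inch '[{"gripper":0.1,"dx":0,"dy":0,"dz":0.0008,"wx":0,"wy":0,"wz":0},{"gripper":0.1,"dx":0,"dy":0,"dz":0.0014,"wx":0,"wy":0,"wz":0},{"gripper":0.1,"dx":0,"dy":0,"dz":0.0014,"wx":0,"wy":0,"wz":0},{"gripper":0.1,"dx":0,"dy":0,"dz":0.0014,"wx":0,"wy":0,"wz":0},{"gripper":0.1,"dx":0,"dy":0,"dz":0.0014,"wx":0,"wy":0,"wz":0}]' 5 >/dev/null; python3 chk.py 3
python3 -m inch '[{"gripper":0.1,"dx":-0.0003,"dy":0.0016,"dz":0,"wx":0,"wy":0,"wz":0},{"gripper":0.1,"dx":-0.0006,"dy":0.0032,"dz":0,"wx":0,"wy":0,"wz":0},{"gripper":0.1,"dx":-0.0009,"dy":0.0048,"dz":0,"wx":0,"wy":0,"wz":0},{"gripper":0.1,"dx":-0.0012,"dy":0.0064,"dz":0,"wx":0,"wy":0,"wz":0},{"gripper":0.1,"dx":-0.0016,"dy":0.008,"dz":0,"wx":0,"wy":0,"wz":0}]' 5 >/dev/null; python3 chk.py 3
```

```text
t 17.88 push -1.35 y -64.7 x -0.7 z 22.9 fz 1.9
t 18.3 push 2.64 y -56.5 x -0.7 z 22.9 fz -0.2False
False
```

```bash
sed -i 's/sys.exit(f>/sys.exit(int(f>/; s/argv\[1\]))$/argv[1])))/' chk.py
python3 -m inch '[{"gripper":0.1,"dx":-0.0002,"dy":0.0012,"dz":0,"wx":0,"wy":0,"wz":0},{"gripper":0.1,"dx":-0.0004,"dy":0.0024,"dz":0,"wx":0,"wy":0,"wz":0},{"gripper":0.1,"dx":-0.0006,"dy":0.0036,"dz":0,"wx":0,"wy":0,"wz":0},{"gripper":0.1,"dx":-0.0009,"dy":0.0048,"dz":0,"wx":0,"wy":0,"wz":0},{"gripper":0.1,"dx":-0.0012,"dy":0.006,"dz":0,"wx":0,"wy":0,"wz":0}]' 5 >/dev/null; python3 chk.py 4 &&
python3 -m inch '[{"gripper":0.1,"dx":-0.0002,"dy":0.0008,"dz":0,"wx":0,"wy":0,"wz":0},{"gripper":0.1,"dx":-0.0003,"dy":0.0016,"dz":0,"wx":0,"wy":0,"wz":0},{"gripper":0.1,"dx":-0.0005,"dy":0.0024,"dz":0,"wx":0,"wy":0,"wz":0},{"gripper":0.1,"dx":-0.0006,"dy":0.0032,"dz":0,"wx":0,"wy":0,"wz":0},{"gripper":0.1,"dx":-0.0008,"dy":0.004,"dz":0,"wx":0,"wy":0,"wz":0}]' 5 >/dev/null; python3 chk.py 4 &&
python3 -m inch '[{"gripper":0.1,"dx":-0.0002,"dy":0.0008,"dz":0,"wx":0,"wy":0,"wz":0},{"gripper":0.1,"dx":-0.0003,"dy":0.0016,"dz":0,"wx":0,"wy":0,"wz":0},{"gripper":0.1,"dx":-0.0005,"dy":0.0024,"dz":0,"wx":0,"wy":0,"wz":0},{"gripper":0.1,"dx":-0.0006,"dy":0.003,"dz":0,"wx":0,"wy":0,"wz":0},{"gripper":0.1,"dx":-0.0006,"dy":0.003,"dz":0,"wx":0,"wy":0,"wz":0}]' 5 >/dev/null; python3 chk.py 4
```

```text
t 18.72 push 3.23 y -50.3 x -0.8 z 22.9 fz 0.5
t 19.13 push 2.18 y -46.4 x -0.8 z 22.9 fz 0.0
t 19.55 push 0.9 y -43.2 x -0.8 z 22.9 fz -1.3
```

```bash

python3 -m inch '[{"gripper":0.1,"dx":0,"dy":0.0003,"dz":0,"wx":0,"wy":0,"wz":0},{"gripper":0.1,"dx":-0.0001,"dy":0.0006,"dz":0,"wx":0,"wy":0,"wz":0},{"gripper":0.1,"dx":-0.0002,"dy":0.0009,"dz":0,"wx":0,"wy":0,"wz":0},{"gripper":0.1,"dx":-0.0002,"dy":0.0012,"dz":0,"wx":0,"wy":0,"wz":0},{"gripper":0.1,"dx":-0.0003,"dy":0.0015,"dz":0,"wx":0,"wy":0,"wz":0}]' 5 >/dev/null; python3 chk.py 4 &&
python3 -m inch '[{"gripper":0.1,"dx":0,"dy":0.0003,"dz":0,"wx":0,"wy":0,"wz":0},{"gripper":0.1,"dx":-0.0001,"dy":0.0006,"dz":0,"wx":0,"wy":0,"wz":0},{"gripper":0.1,"dx":-0.0002,"dy":0.0009,"dz":0,"wx":0,"wy":0,"wz":0},{"gripper":0.1,"dx":-0.0002,"dy":0.0012,"dz":0,"wx":0,"wy":0,"wz":0},{"gripper":0.1,"dx":-0.0003,"dy":0.0015,"dz":0,"wx":0,"wy":0,"wz":0}]' 5 >/dev/null && python3 chk.py 4 &&
python3 -m inch '[{"gripper":0.1,"dx":0,"dy":0.0003,"dz":0,"wx":0,"wy":0,"wz":0},{"gripper":0.1,"dx":-0.0001,"dy":0.0006,"dz":0,"wx":0,"wy":0,"wz":0},{"gripper":0.1,"dx":-0.0002,"dy":0.0009,"dz":0,"wx":0,"wy":0,"wz":0},{"gripper":0.1,"dx":-0.0002,"dy":0.0012,"dz":0,"wx":0,"wy":0,"wz":0},{"gripper":0.1,"dx":-0.0003,"dy":0.0015,"dz":0,"wx":0,"wy":0,"wz":0}]' 5 >/dev/null && python3 chk.py 4 &&
python3 -m inch '[{"gripper":0.1,"dx":0,"dy":0.0003,"dz":0,"wx":0,"wy":0,"wz":0},{"gripper":0.1,"dx":-0.0001,"dy":0.0006,"dz":0,"wx":0,"wy":0,"wz":0},{"gripper":0.1,"dx":-0.0002,"dy":0.0009,"dz":0,"wx":0,"wy":0,"wz":0},{"gripper":0.1,"dx":-0.0002,"dy":0.0012,"dz":0,"wx":0,"wy":0,"wz":0},{"gripper":0.1,"dx":-0.0003,"dy":0.0015,"dz":0,"wx":0,"wy":0,"wz":0}]' 5 >/dev/null && python3 chk.py 4 &&
python3 -m inch '[{"gripper":0.1,"dx":0,"dy":0.0003,"dz":0,"wx":0,"wy":0,"wz":0},{"gripper":0.1,"dx":-0.0001,"dy":0.0006,"dz":0,"wx":0,"wy":0,"wz":0},{"gripper":0.1,"dx":-0.0002,"dy":0.0009,"dz":0,"wx":0,"wy":0,"wz":0},{"gripper":0.1,"dx":-0.0002,"dy":0.0012,"dz":0,"wx":0,"wy":0,"wz":0},{"gripper":0.1,"dx":-0.0003,"dy":0.0015,"dz":0,"wx":0,"wy":0,"wz":0}]' 5 >/dev/null && python3 chk.py 4
```

```text
t 19.97 push 0.04 y -41.8 x -0.8 z 22.9 fz -2.6
t 20.38 push 2.5 y -40.3 x -0.9 z 22.9 fz -1.0
t 20.8 push 6.33 y -39.1 x -0.7 z 23.2 fz 3.7
```

```bash

python3 -m inch '[{"gripper":0.1,"dx":0,"dy":0,"dz":0,"wx":0,"wy":0,"wz":0},{"gripper":0.1,"dx":0,"dy":0,"dz":0,"wx":0,"wy":0,"wz":0},{"gripper":0.1,"dx":0,"dy":0,"dz":0,"wx":0,"wy":0,"wz":0},{"gripper":0.1,"dx":0,"dy":0,"dz":0,"wx":0,"wy":0,"wz":0},{"gripper":0.1,"dx":0,"dy":0,"dz":0,"wx":0,"wy":0,"wz":0}]' 5 >/dev/null; python3 chk.py 4; 
python3 -m inch '[{"gripper":0.1,"dx":0,"dy":0.0003,"dz":0,"wx":0,"wy":0,"wz":0},{"gripper":0.1,"dx":0,"dy":0.0003,"dz":0,"wx":0,"wy":0,"wz":0},{"gripper":0.1,"dx":0,"dy":0.0003,"dz":0,"wx":0,"wy":0,"wz":0},{"gripper":0.1,"dx":0,"dy":0.0003,"dz":0,"wx":0,"wy":0,"wz":0},{"gripper":0.1,"dx":0,"dy":0.0003,"dz":0,"wx":0,"wy":0,"wz":0}]' 5 >/dev/null; python3 chk.py 4
python3 - <<'E'
from h import *
for n in ('scene','side'): cv2.imwrite(f'pics/{n}6.png',manip.camera(n))
im=cv2.imread('pics/side6.png')[215:315,285:385]; cv2.imwrite('pics/v6.png',cv2.resize(np.hstack([im,cv2.imread('pics/scene6.png')[170:270,180:280]]),None,fx=4,fy=4,interpolation=cv2.INTER_CUBIC))
E
```

```text
t 21.22 push 4.92 y -39.0 x -0.7 z 23.2 fz 3.0
t 21.63 push 5.54 y -38.8 x -0.6 z 23.3 fz 4.1
```

```bash

python3 -m inch '[{"gripper":0.1,"dx":-0.0001,"dy":0.0002,"dz":0,"wx":0,"wy":0,"wz":0},{"gripper":0.1,"dx":-0.0001,"dy":0.0004,"dz":0,"wx":0,"wy":0,"wz":0},{"gripper":0.1,"dx":-0.0001,"dy":0.0004,"dz":0,"wx":0,"wy":0,"wz":0},{"gripper":0.1,"dx":-0.0001,"dy":0.0004,"dz":0,"wx":0,"wy":0,"wz":0},{"gripper":0.1,"dx":-0.0001,"dy":0.0004,"dz":0,"wx":0,"wy":0,"wz":0}]' 5 >/dev/null; python3 chk.py 4
python3 -m inch '[{"gripper":0.1,"dx":-0.0001,"dy":0.0002,"dz":0,"wx":0,"wy":0,"wz":0},{"gripper":0.1,"dx":-0.0001,"dy":0.0004,"dz":0,"wx":0,"wy":0,"wz":0},{"gripper":0.1,"dx":-0.0001,"dy":0.0004,"dz":0,"wx":0,"wy":0,"wz":0},{"gripper":0.1,"dx":-0.0001,"dy":0.0004,"dz":0,"wx":0,"wy":0,"wz":0},{"gripper":0.1,"dx":-0.0001,"dy":0.0004,"dz":0,"wx":0,"wy":0,"wz":0}]' 5 >/dev/null; python3 chk.py 4
```

```text
t 22.15 push 7.45 y -38.5 x -0.6 z 23.4 fz 5.3
t 22.57 push 8.53 y -38.3 x -0.6 z 23.5 fz 6.0
```

View pics/v6.png

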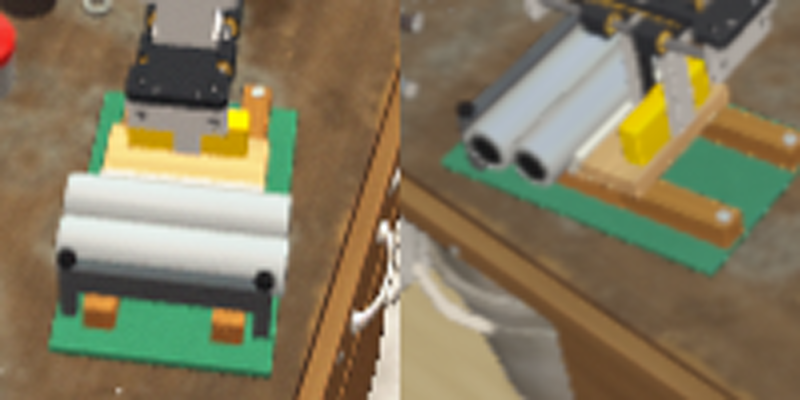

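```bash

python3 -m inch '[{"gripper":0.2,"dx":0,"dy":0,"dz":0,"wx":0,"wy":0,"wz":0},{"gripper":0.22,"dx":0,"dy":0,"dz":0,"wx":0,"wy":0,"wz":0},{"gripper":0.28,"dx":0,"dy":0,"dz":0,"wx":0,"wy":0,"wz":0},{"gripper":0.34,"dx":0,"dy":0,"dz":0,"wx":0,"wy":0,"wz":0},{"gripper":0.34,"dx":0,"dy":0,"dz":0,"wx":0,"wy":0,"wz":0}]' 5; python3 chk.py 4
python3 -m inch '[{"gripper":0.34,"dx":0,"dy":0,"dz":0.004,"wx":0,"wy":0,"wz":0},{"gripper":0.34,"dx":0,"dy":0,"dz":0.016,"wx":0,"wy":0,"wz":0},{"gripper":0.34,"dx":0,"dy":0,"dz":0.04,"wx":0,"wy":0,"wz":0},{"gripper":0.34,"dx":0,"dy":0,"dz":0.075,"wx":0,"wy":0,"wz":0},{"gripper":0.34,"dx":0,"dy":0,"dz":0.11,"wx":0,"wy":0,"wz":0}]'
python3 -m inch '[{"gripper":1,"dx":0,"dy":-0.035,"dz":0.03,"wx":0,"wy":0,"wz":-2.6},{"gripper":1,"dx":0,"dy":-0.074,"dz":0.05,"wx":0,"wy":0,"wz":-5.2},{"gripper":1,"dx":0,"dy":-0.113,"dz":0.065,"wx":0,"wy":0,"wz":-7.8},{"gripper":1,"dx":0,"dy":-0.152,"dz":0.075,"wx":0,"wy":0,"wz":-10.4},{"gripper":1,"dx":0,"dy":-0.19,"dz":0.08,"wx":0,"wy":0,"wz":-13}]'
python3 - <<'E'
from h import *
for n in ('scene','side'): cv2.imwrite(f'pics/{n}7.png',manip.camera(n))
E
```

```text
clock: 22.98
eef_pos: [499.6, 136.2, 22.9]
eef_rot: [-3.141, 0.0, 0.192]
wrist_force: [-0.0, -0.3, -0.5]
finger_gap: 31.7
finger_force: 0.0
t 22.98 push 0.32 y -37.4 x -0.8 z 22.9 fz -0.5
clock: 23.4
eef_pos: [499.1, 135.9, 134.1]
eef_rot: [-3.141, 0.002, 0.192]
wrist_force: [0.8, 0.8, -0.6]
finger_gap: 32.0
finger_force: 0.0
clock: 23.82
eef_pos: [499.7, -53.9, 214.8]
eef_rot: [3.141, -0.003, -0.036]
wrist_force: [1.6, 0.7, 0.6]
finger_gap: 61.8
finger_force: 0.0
```

```bash

python3 -m inch '[{"gripper":1,"dx":-0.008,"dy":-0.025,"dz":0,"wx":-0.2,"wy":-6.4,"wz":0},{"gripper":1,"dx":-0.016,"dy":-0.05,"dz":0,"wx":-0.4,"wy":-12.8,"wz":0},{"gripper":1,"dx":-0.024,"dy":-0.075,"dz":0,"wx":-0.7,"wy":-19.2,"wz":0},{"gripper":1,"dx":-0.032,"dy":-0.1,"dz":0,"wx":-0.9,"wy":-25.6,"wz":0},{"gripper":1,"dx":-0.04,"dy":-0.125,"dz":0,"wx":-1.1,"wy":-32,"wz":0}]'
python3 -m inch '[{"gripper":1,"dx":-0.008,"dy":-0.02,"dz":-0.006,"wx":0,"wy":0,"wz":0},{"gripper":1,"dx":-0.016,"dy":-0.04,"dz":-0.012,"wx":0,"wy":0,"wz":0},{"gripper":1,"dx":-0.024,"dy":-0.06,"dz":-0.018,"wx":0,"wy":0,"wz":0},{"gripper":1,"dx":-0.032,"dy":-0.08,"dz":-0.024,"wx":0,"wy":0,"wz":0},{"gripper":1,"dx":-0.038,"dy":-0.092,"dz":-0.03,"wx":0,"wy":0,"wz":0}]'
python3 -m inch '[{"gripper":1,"dx":0,"dy":0,"dz":0,"wx":0,"wy":0,"wz":0},{"gripper":1,"dx":0,"dy":0,"dz":0,"wx":0,"wy":0,"wz":0},{"gripper":1,"dx":0,"dy":0,"dz":0,"wx":0,"wy":0,"wz":0},{"gripper":1,"dx":0,"dy":0,"dz":0,"wx":0,"wy":0,"wz":0},{"gripper":1,"dx":0,"dy":0,"dz":0,"wx":0,"wy":0,"wz":0}]' >/dev/null
python3 look.py w8
cat > m8.py <<'E'
from h import *
import pickle
s=pickle.load(open('pics/w8.pkl','rb')); R,q=pose(s); im=cv2.imread('pics/w8.png')
def tl(px,z):
    o,d=ray('wrist',px,s); o=(o-q)@R; d=d@R
    return o+d*((z-o[2])/d[:,2])[:,None]
m=cv2.inRange(cv2.cvtColor(im,cv2.COLOR_BGR2HSV),(4,120,80),(14,255,255)); m[:, :240]=0; m[:,400:]=0; m[315:]=0
m=cv2.morphologyEx(m,cv2.MORPH_OPEN,np.ones((9,9)))
c=max(cv2.findContours(m,0,1)[0],key=cv2.contourArea); x,y,w,h=cv2.boundingRect(c); print('bbox',x,y,w,h)
E_=[(np.nonzero(m[r])[0][[0,-1]],r) for r in range(y+15,y+h-15,25)]
print([(a.tolist(),r) for a,r in E_])
for zc in (98,104,110):
    p=[tl([[a[0],r],[a[1]+1,r]],zc) for a,r in E_]
    L=tl([[x+w/2,y+h]],zc-20)[0];H=tl([[x+w/2,y]],zc-10)[0]
    print(zc,'diam',[round(v[1,1]-v[0,1],1) for v in p],'y',[round(v[:,1].mean(),1) for v in p],'ends',L[0],H[0],H[0]-L[0],'c',R@np.array([(L[0]+H[0])/2,np.mean([v[:,1].mean() for v in p]),zc])+q)
E
python3 m8.py
```

```text
clock: 24.33
eef_pos: [460.3, -174.7, 213.3]
eef_rot: [3.14, -0.551, -0.033]
wrist_force: [0.3, -0.3, -0.2]
finger_gap: 93.5
finger_force: 0.0
clock: 24.75
eef_pos: [422.5, -266.9, 182.5]
eef_rot: [-3.139, -0.545, -0.035]
wrist_force: [-0.0, -0.2, 0.5]
finger_gap: 93.9
finger_force: 0.0
25.1667 [ 423.32722606 -265.13176277  182.93029397] 
 [[ 0.85458693 -0.03196281  0.51832379]
 [-0.02827843 -0.99948738 -0.01501001]
 [ 0.51853786 -0.00183002 -0.85505271]] [-0.35  0.16 -0.57] [-0.87 -0.06  2.02  0.53  0.87  0.45]
bbox 296 101 47 186
[([296, 342], 116), ([297, 341], 141), ([297, 340], 166), ([298, 339], 191), ([298, 338], 216), ([298, 338], 241), ([298, 337], 266)]
98 diam [np.float64(38.8), np.float64(37.8), np.float64(37.5), np.float64(36.4), np.float64(36.2), np.float64(36.8), np.float64(36.5)] y [np.float64(5.1), np.float64(5.2), np.float64(4.8), np.float64(4.9), np.float64(4.5), np.float64(4.6), np.float64(4.2)] ends -74.02772359639285 80.94907905803156 154.9768026544244 c [ 476.92825024 -271.45862709  100.9209087 ]
104 diam [np.float64(39.6), np.float64(38.5), np.float64(38.3), np.float64(37.1), np.float64(36.9), np.float64(37.5), np.float64(37.2)] y [np.float64(5.2), np.float64(5.3), np.float64(4.9), np.float64(5.0), np.float64(4.6), np.float64(4.6), np.float64(4.2)] ends -76.97386910994216 81.24570173931286 158.21957084925504 c [ 478.90359835 -271.58848989   95.103512  ]
110 diam [np.float64(40.3), np.float64(39.2), np.float64(39.0), np.float64(37.9), np.float64(37.6), np.float64(38.2), np.float64(37.9)] y [np.float64(5.3), np.float64(5.4), np.float64(5.0), np.float64(5.1), np.float64(4.7), np.float64(4.7), np.float64(4.3)] ends -79.9200146234915 81.54232442059417 161.46233904408567 c [ 480.87894646 -271.71835269   89.28611531]
```

```bash

python3 -m inch '[{"gripper":1,"dx":0.006,"dy":-0.003,"dz":-0.01,"wx":0,"wy":-0.4,"wz":0},{"gripper":1,"dx":0.02,"dy":-0.0065,"dz":-0.032,"wx":0,"wy":-0.8,"wz":0},{"gripper":1,"dx":0.034,"dy":-0.0065,"dz":-0.054,"wx":0,"wy":-0.8,"wz":0},{"gripper":1,"dx":0.046,"dy":-0.0065,"dz":-0.073,"wx":0,"wy":-0.8,"wz":0},{"gripper":1,"dx":0.057,"dy":-0.0065,"dz":-0.09,"wx":0,"wy":-0.8,"wz":0}]'
python3 -m inch '[{"gripper":1,"dx":0.009,"dy":0,"dz":-0.0145,"wx":0,"wy":0,"wz":0},{"gripper":1,"dx":0.017,"dy":-0.0005,"dz":-0.027,"wx":0,"wy":0,"wz":0},{"gripper":1,"dx":0.0225,"dy":-0.0005,"dz":-0.036,"wx":0,"wy":0,"wz":0},{"gripper":0.6,"dx":0.0225,"dy":-0.0005,"dz":-0.036,"wx":0,"wy":0,"wz":0},{"gripper":0.5,"dx":0.0225,"dy":-0.0005,"dz":-0.036,"wx":0,"wy":0,"wz":0}]' 15
python3 -m inch '[{"gripper":0.3,"dx":0,"dy":0,"dz":0,"wx":0,"wy":0,"wz":0},{"gripper":0.3,"dx":0,"dy":0,"dz":0,"wx":0,"wy":0,"wz":0},{"gripper":0.3,"dx":0,"dy":0,"dz":0,"wx":0,"wy":0,"wz":0},{"gripper":0.3,"dx":0,"dy":0,"dz":0,"wx":0,"wy":0,"wz":0},{"gripper":0.3,"dx":0,"dy":0,"dz":0,"wx":0,"wy":0,"wz":0}]' 15
python3 -m inch '[{"gripper":0.3,"dx":0,"dy":0,"dz":0,"wx":0,"wy":0,"wz":0},{"gripper":0.3,"dx":0,"dy":0,"dz":0,"wx":0,"wy":0,"wz":0},{"gripper":0.3,"dx":0,"dy":0,"dz":0,"wx":0,"wy":0,"wz":0},{"gripper":0.3,"dx":0,"dy":0,"dz":0,"wx":0,"wy":0,"wz":0},{"gripper":0.3,"dx":0,"dy":0,"dz":0,"wx":0,"wy":0,"wz":0}]' 40
```

```text
clock: 25.63
eef_pos: [480.5, -271.9, 91.4]
eef_rot: [-3.138, -0.558, -0.035]
wrist_force: [0.6, -0.0, 0.2]
finger_gap: 94.2
finger_force: 0.0
clock: 26.05
eef_pos: [502.4, -272.4, 56.5]
eef_rot: [-3.138, -0.558, -0.034]
wrist_force: [0.6, -0.1, 0.2]
finger_gap: 83.8
finger_force: 0.0
clock: 26.47
eef_pos: [502.3, -273.0, 56.9]
eef_rot: [-3.139, -0.559, -0.035]
wrist_force: [-0.3, 0.5, -0.0]
finger_gap: 50.9
finger_force: 0.0
clock: 26.88
eef_pos: [502.1, -271.5, 56.2]
eef_rot: [-3.136, -0.558, -0.035]
wrist_force: [-1.3, 8.4, 3.9]
finger_gap: 39.3
finger_force: 40.0
```

Fingertips at this depth would touch the steel tubes in the saddle, so I'll regrip the copper tube 6.5 mm shallower.

```bash

python3 -m inch '[{"gripper":0.5,"dx":0,"dy":0,"dz":0,"wx":0,"wy":0,"wz":0},{"gripper":0.5,"dx":0,"dy":0,"dz":0,"wx":0,"wy":0,"wz":0},{"gripper":0.5,"dx":-0.0034,"dy":0.001,"dz":0.0055,"wx":0,"wy":0,"wz":0},{"gripper":0.3,"dx":-0.0034,"dy":0.001,"dz":0.0055,"wx":0,"wy":0,"wz":0},{"gripper":0.3,"dx":-0.0034,"dy":0.001,"dz":0.0055,"wx":0,"wy":0,"wz":0}]' 10
python3 -m inch '[{"gripper":0.3,"dx":0,"dy":0,"dz":0,"wx":0,"wy":0,"wz":0},{"gripper":0.3,"dx":0,"dy":0,"dz":0,"wx":0,"wy":0,"wz":0},{"gripper":0.3,"dx":0,"dy":0,"dz":0,"wx":0,"wy":0,"wz":0},{"gripper":0.3,"dx":0,"dy":0,"dz":0,"wx":0,"wy":0,"wz":0},{"gripper":0.3,"dx":0,"dy":0,"dz":0,"wx":0,"wy":0,"wz":0}]' 40
python3 -m inch '[{"gripper":0.3,"dx":0,"dy":0,"dz":0,"wx":0,"wy":0,"wz":0},{"gripper":0.3,"dx":0,"dy":0,"dz":0,"wx":0,"wy":0,"wz":0},{"gripper":0.3,"dx":0,"dy":0,"dz":0,"wx":0,"wy":0,"wz":0},{"gripper":0.3,"dx":0,"dy":0,"dz":0,"wx":0,"wy":0,"wz":0},{"gripper":0.3,"dx":0,"dy":0,"dz":0,"wx":0,"wy":0,"wz":0}]' 40
```

```text
clock: 27.3
eef_pos: [498.8, -271.1, 62.3]
eef_rot: [-3.137, -0.559, -0.035]
wrist_force: [-1.1, 5.8, 3.3]
finger_gap: 39.6
finger_force: 10.0
clock: 27.72
eef_pos: [498.8, -271.1, 62.2]
eef_rot: [-3.137, -0.558, -0.035]
wrist_force: [-4.4, 7.2, 7.0]
finger_gap: 39.1
finger_force: 40.0
clock: 28.13
eef_pos: [498.8, -271.1, 62.2]
eef_rot: [-3.137, -0.558, -0.035]
wrist_force: [-3.5, 8.0, 6.7]
finger_gap: 39.4
finger_force: 40.0
```

```bash

python3 -m inch '[{"gripper":0.3,"dx":-0.002,"dy":0.001,"dz":0.003,"wx":0,"wy":0,"wz":0},{"gripper":0.3,"dx":-0.007,"dy":0.001,"dz":0.011,"wx":0,"wy":0,"wz":0},{"gripper":0.3,"dx":-0.015,"dy":0.001,"dz":0.024,"wx":0,"wy":0,"wz":0},{"gripper":0.3,"dx":-0.024,"dy":0.001,"dz":0.038,"wx":0,"wy":0,"wz":0},{"gripper":0.3,"dx":-0.034,"dy":0.001,"dz":0.054,"wx":0,"wy":0,"wz":0}]' 40
python3 -m inch '[{"gripper":0.3,"dx":-0.008,"dy":0,"dz":0.016,"wx":0,"wy":0,"wz":0},{"gripper":0.3,"dx":-0.014,"dy":0,"dz":0.034,"wx":0,"wy":0,"wz":0},{"gripper":0.3,"dx":-0.018,"dy":0,"dz":0.052,"wx":0,"wy":0,"wz":0},{"gripper":0.3,"dx":-0.02,"dy":0,"dz":0.07,"wx":0,"wy":0,"wz":0},{"gripper":0.3,"dx":-0.02,"dy":0,"dz":0.088,"wx":0,"wy":0,"wz":0}]' 40
python3 -m inch '[{"gripper":0.3,"dx":0.002,"dy":0.015,"dz":0,"wx":0.2,"wy":6.4,"wz":0},{"gripper":0.3,"dx":0.004,"dy":0.045,"dz":0,"wx":0.4,"wy":12.8,"wz":0},{"gripper":0.3,"dx":0.006,"dy":0.08,"dz":0,"wx":0.7,"wy":19.2,"wz":0},{"gripper":0.3,"dx":0.008,"dy":0.115,"dz":0,"wx":0.9,"wy":25.6,"wz":0},{"gripper":0.3,"dx":0.01,"dy":0.15,"dz":0,"wx":1.1,"wy":32,"wz":0}]' 40
python3 -m inch '[{"gripper":0.3,"dx":0.006,"dy":0.036,"dz":0,"wx":0,"wy":0,"wz":2.6},{"gripper":0.3,"dx":0.012,"dy":0.072,"dz":0,"wx":0,"wy":0,"wz":5.2},{"gripper":0.3,"dx":0.018,"dy":0.108,"dz":0,"wx":0,"wy":0,"wz":7.8},{"gripper":0.3,"dx":0.024,"dy":0.144,"dz":0,"wx":0,"wy":0,"wz":10.4},{"gripper":0.3,"dx":0.03,"dy":0.18,"dz":0,"wx":0,"wy":0,"wz":13}]' 40
python3 chk.py 9
```

```text
clock: 28.55
eef_pos: [463.7, -270.5, 115.9]
eef_rot: [-3.137, -0.557, -0.035]
wrist_force: [0.6, -0.2, -4.9]
finger_gap: 39.1
finger_force: 40.0
clock: 28.97
eef_pos: [443.7, -270.8, 204.7]
eef_rot: [-3.139, -0.557, -0.036]
wrist_force: [0.8, -0.4, -5.9]
finger_gap: 39.3
finger_force: 40.0
clock: 29.38
eef_pos: [454.2, -120.1, 205.2]
eef_rot: [3.14, 0.004, -0.037]
wrist_force: [1.0, -0.3, -4.9]
finger_gap: 39.2
finger_force: 40.0
clock: 29.8
eef_pos: [484.4, 60.4, 204.1]
eef_rot: [-3.139, 0.001, 0.193]
wrist_force: [0.2, -1.0, -5.0]
finger_gap: 39.2
finger_force: 40.0
t 29.8 push 1.0 y -108.8 x -30.2 z 204.1 fz -5.0
```

```bash
python3 look.py w9; cat > m9.py <<'E'
from h import *
import pickle
s=pickle.load(open('pics/w9.pkl','rb')); im=cv2.imread('pics/w9.png'); hsv=cv2.cvtColor(im,cv2.COLOR_BGR2HSV)
O=np.array([493.3,173]); ex=np.array([.9816,.1908]); ey=np.array([-.1908,.9816])
st=lambda w:np.c_[(w[:,:2]-O)@ex,(w[:,:2]-O)@ey]
y=cv2.inRange(hsv,(22,150,225),(33,255,255)); c=max(cv2.findContours(y,0,1)[0],key=cv2.contourArea); b=cv2.boxPoints(cv2.minAreaRect(c)); w=plane('wrist',b,82,s); print('rib px',np.round(b).tolist(),'stand',np.round(st(w),1).tolist())
t=((hsv[...,1]<40)&(hsv[...,2]>150)).astype(np.uint8)*255; t[:,320:]=0; t=cv2.morphologyEx(t,cv2.MORPH_OPEN,np.ones((5,5)))
for r in range(40,261,30): 
    n=np.nonzero(np.diff(np.r_[0,t[r],0].astype(int)))[0]; print(r,n.tolist(), [np.round(st(plane('wrist',[[k,r]],58,s))[0],1).tolist() for k in n[:4]])
E
python3 m9.py
```

```text
29.8 [484.38660677  60.39817865 204.05328802] 
 [[ 9.81378884e-01  1.92078251e-01 -1.19668177e-03]
 [ 1.92080321e-01 -9.81377253e-01  1.95906572e-03]
 [-7.98102351e-04 -2.15244475e-03 -9.99997365e-01]] [ 0.23 -0.97 -5.  ] [0.05 0.14 1.65 0.   1.35 1.42]
rib px [[224.0, 110.0], [245.0, 109.0], [251.0, 207.0], [229.0, 208.0]] stand [[43.9, -28.8], [45.0, -47.8], [-43.8, -49.0], [-45.0, -28.7]]
40 [] []
70 [155, 177] [[80.0, 38.3], [80.2, 18.1]]
100 [110, 205] [[53.2, 83.2], [53.7, -5.8]]
130 [114, 207] [[25.7, 83.2], [26.1, -5.7]]
160 [117, 210] [[-3.0, 84.0], [-2.7, -6.6]]
190 [121, 211] [[-32.9, 83.9], [-32.6, -5.6]]
220 [125, 203] [[-63.9, 83.7], [-63.8, 4.6]]
250 [0, 145] [[-96.2, 215.0], [-96.3, 67.0]]
```

```bash

python3 -m inch '[{"gripper":0.3,"dx":0,"dy":0.036,"dz":-0.01,"wx":0,"wy":0,"wz":0},{"gripper":0.3,"dx":0,"dy":0.075,"dz":-0.03,"wx":0,"wy":0,"wz":0},{"gripper":0.3,"dx":0,"dy":0.11,"dz":-0.05,"wx":0,"wy":0,"wz":0},{"gripper":0.3,"dx":0,"dy":0.14,"dz":-0.07,"wx":0,"wy":0,"wz":0},{"gripper":0.3,"dx":0,"dy":0.1597,"dz":-0.085,"wx":0,"wy":0,"wz":0}]' 40
python3 -m inch '[{"gripper":0.3,"dx":0,"dy":0,"dz":-0.015,"wx":0,"wy":0,"wz":0},{"gripper":0.3,"dx":0,"dy":0,"dz":-0.033,"wx":0,"wy":0,"wz":0},{"gripper":0.3,"dx":0,"dy":0,"dz":-0.047,"wx":0,"wy":0,"wz":0},{"gripper":0.3,"dx":0,"dy":0,"dz":-0.056,"wx":0,"wy":0,"wz":0},{"gripper":0.3,"dx":0,"dy":0,"dz":-0.06,"wx":0,"wy":0,"wz":0}]' 40
python3 -m inch '[{"gripper":0.3,"dx":0,"dy":0,"dz":0,"wx":0,"wy":0,"wz":0},{"gripper":0.3,"dx":0,"dy":0,"dz":0,"wx":0,"wy":0,"wz":0},{"gripper":0.3,"dx":0,"dy":0,"dz":0,"wx":0,"wy":0,"wz":0},{"gripper":0.3,"dx":0,"dy":0,"dz":0,"wx":0,"wy":0,"wz":0},{"gripper":0.3,"dx":0,"dy":0,"dz":0,"wx":0,"wy":0,"wz":0}]' 40
python3 chk.py 9
```

```text
clock: 30.27
eef_pos: [483.8, 220.6, 117.3]
eef_rot: [-3.139, 0.002, 0.193]
wrist_force: [0.5, 0.2, -4.8]
finger_gap: 38.9
finger_force: 40.0
clock: 30.68
eef_pos: [484.3, 218.1, 57.8]
eef_rot: [-3.139, 0.002, 0.191]
wrist_force: [-0.4, -0.6, -4.3]
finger_gap: 39.1
finger_force: 40.0
clock: 31.1
eef_pos: [485.2, 218.8, 59.6]
eef_rot: [-3.139, -0.001, 0.192]
wrist_force: [0.2, -0.9, -4.5]
finger_gap: 39.0
finger_force: 40.0
t 31.1 push 0.92 y 46.5 x 0.8 z 59.6 fz -4.5
```

```bash

python3 -m inch '[{"gripper":0.3,"dx":-0.0003,"dy":0.0015,"dz":-0.003,"wx":0,"wy":0,"wz":0},{"gripper":0.3,"dx":-0.0003,"dy":0.0015,"dz":-0.006,"wx":0,"wy":0,"wz":0},{"gripper":0.3,"dx":-0.0003,"dy":0.0015,"dz":-0.009,"wx":0,"wy":0,"wz":0},{"gripper":0.3,"dx":-0.0003,"dy":0.0015,"dz":-0.011,"wx":0,"wy":0,"wz":0},{"gripper":0.3,"dx":-0.0003,"dy":0.0015,"dz":-0.012,"wx":0,"wy":0,"wz":0}]' 40 >/dev/null; python3 chk.py 9
python3 -m inch '[{"gripper":0.3,"dx":0,"dy":0,"dz":-0.0005,"wx":0,"wy":0,"wz":0},{"gripper":0.3,"dx":0,"dy":0,"dz":-0.001,"wx":0,"wy":0,"wz":0},{"gripper":0.3,"dx":0,"dy":0,"dz":-0.001,"wx":0,"wy":0,"wz":0},{"gripper":0.3,"dx":0,"dy":0,"dz":-0.001,"wx":0,"wy":0,"wz":0},{"gripper":0.3,"dx":0,"dy":0,"dz":-0.001,"wx":0,"wy":0,"wz":0}]' 40 >/dev/null; python3 chk.py 9
```

```text
t 31.52 push 0.7 y 48.0 x 0.4 z 46.5 fz -3.4
t 31.93 push 1.09 y 48.1 x 0.6 z 46.1 fz -3.2
```

```bash

python3 -m inch '[{"gripper":0.3,"dx":0,"dy":0,"dz":-0.0004,"wx":0,"wy":0,"wz":0},{"gripper":0.3,"dx":0,"dy":0,"dz":-0.0008,"wx":0,"wy":0,"wz":0},{"gripper":0.3,"dx":0,"dy":0,"dz":-0.0008,"wx":0,"wy":0,"wz":0},{"gripper":0.3,"dx":0,"dy":0,"dz":-0.0008,"wx":0,"wy":0,"wz":0},{"gripper":0.3,"dx":0,"dy":0,"dz":-0.0008,"wx":0,"wy":0,"wz":0}]' 40 >/dev/null; python3 chk.py 9
python3 -m inch '[{"gripper":0.3,"dx":0,"dy":0,"dz":-0.0004,"wx":0,"wy":0,"wz":0},{"gripper":0.3,"dx":0,"dy":0,"dz":-0.0007,"wx":0,"wy":0,"wz":0},{"gripper":0.3,"dx":0,"dy":0,"dz":-0.0007,"wx":0,"wy":0,"wz":0},{"gripper":0.3,"dx":0,"dy":0,"dz":-0.0007,"wx":0,"wy":0,"wz":0},{"gripper":0.3,"dx":0,"dy":0,"dz":-0.0007,"wx":0,"wy":0,"wz":0}]' 40 >/dev/null; python3 chk.py 9
```

```text
t 32.35 push 4.69 y 47.8 x 1.1 z 45.9 fz 5.9
t 32.77 push 7.58 y 47.5 x 1.4 z 45.7 fz 9.8
```

```bash

python3 -m inch '[{"gripper":0.3,"dx":0,"dy":0,"dz":0.001,"wx":0,"wy":0,"wz":0},{"gripper":0.3,"dx":0,"dy":0,"dz":0.0015,"wx":0,"wy":0,"wz":0},{"gripper":0.3,"dx":0.0003,"dy":-0.0015,"dz":0.0015,"wx":0,"wy":0,"wz":0},{"gripper":0.3,"dx":0.0003,"dy":-0.0015,"dz":0.0015,"wx":0,"wy":0,"wz":0},{"gripper":0.3,"dx":0.0003,"dy":-0.0015,"dz":0.0015,"wx":0,"wy":0,"wz":0}]' 40 >/dev/null; python3 chk.py 9
python3 -m inch '[{"gripper":0.3,"dx":0,"dy":0,"dz":-0.0008,"wx":0,"wy":0,"wz":0},{"gripper":0.3,"dx":0,"dy":0,"dz":-0.0015,"wx":0,"wy":0,"wz":0},{"gripper":0.3,"dx":0,"dy":0,"dz":-0.0015,"wx":0,"wy":0,"wz":0},{"gripper":0.3,"dx":0,"dy":0,"dz":-0.0015,"wx":0,"wy":0,"wz":0},{"gripper":0.3,"dx":0,"dy":0,"dz":-0.0015,"wx":0,"wy":0,"wz":0}]' 40 >/dev/null; python3 chk.py 9
python3 -m inch '[{"gripper":0.3,"dx":0,"dy":0,"dz":-0.0004,"wx":0,"wy":0,"wz":0},{"gripper":0.3,"dx":0,"dy":0,"dz":-0.0006,"wx":0,"wy":0,"wz":0},{"gripper":0.3,"dx":0,"dy":0,"dz":-0.0006,"wx":0,"wy":0,"wz":0},{"gripper":0.3,"dx":0,"dy":0,"dz":-0.0006,"wx":0,"wy":0,"wz":0},{"gripper":0.3,"dx":0,"dy":0,"dz":-0.0006,"wx":0,"wy":0,"wz":0}]' 40 >/dev/null; python3 chk.py 9
```

```text
t 33.18 push 0.99 y 46.6 x 0.2 z 45.6 fz -4.5
t 33.6 push 4.08 y 46.3 x 1.1 z 45.0 fz 6.2
t 34.02 push 6.24 y 46.3 x 1.3 z 44.9 fz 11.1
```

```bash

python3 -m inch '[{"gripper":0.3,"dx":0,"dy":0,"dz":0.001,"wx":0,"wy":0,"wz":0},{"gripper":0.3,"dx":0,"dy":0,"dz":0.0012,"wx":0,"wy":0,"wz":0},{"gripper":0.3,"dx":0.0003,"dy":-0.0015,"dz":0.0012,"wx":0,"wy":0,"wz":0},{"gripper":0.3,"dx":0.0003,"dy":-0.0015,"dz":0.0012,"wx":0,"wy":0,"wz":0},{"gripper":0.3,"dx":0.0003,"dy":-0.0015,"dz":0.0012,"wx":0,"wy":0,"wz":0}]' 40 >/dev/null; python3 chk.py 9
python3 -m inch '[{"gripper":0.3,"dx":0,"dy":0,"dz":-0.0008,"wx":0,"wy":0,"wz":0},{"gripper":0.3,"dx":0,"dy":0,"dz":-0.0014,"wx":0,"wy":0,"wz":0},{"gripper":0.3,"dx":0,"dy":0,"dz":-0.0014,"wx":0,"wy":0,"wz":0},{"gripper":0.3,"dx":0,"dy":0,"dz":-0.0014,"wx":0,"wy":0,"wz":0},{"gripper":0.3,"dx":0,"dy":0,"dz":-0.0014,"wx":0,"wy":0,"wz":0}]' 40 >/dev/null; python3 chk.py 9
python3 -m inch '[{"gripper":0.3,"dx":0,"dy":0,"dz":-0.0004,"wx":0,"wy":0,"wz":0},{"gripper":0.3,"dx":0,"dy":0,"dz":-0.0006,"wx":0,"wy":0,"wz":0},{"gripper":0.3,"dx":0,"dy":0,"dz":-0.0006,"wx":0,"wy":0,"wz":0},{"gripper":0.3,"dx":0,"dy":0,"dz":-0.0006,"wx":0,"wy":0,"wz":0},{"gripper":0.3,"dx":0,"dy":0,"dz":-0.0006,"wx":0,"wy":0,"wz":0}]' 40 >/dev/null; python3 chk.py 9
```

```text
t 34.43 push -3.31 y 45.5 x 0.6 z 45.2 fz 1.5
t 34.85 push -5.76 y 45.8 x 1.4 z 44.7 fz 10.2
t 35.27 push -4.8 y 45.7 x 1.7 z 44.6 fz 15.2
```

```bash

python3 -m inch '[{"gripper":0.3,"dx":0,"dy":0,"dz":0.0006,"wx":0,"wy":0,"wz":0},{"gripper":0.3,"dx":-0.0001,"dy":0.0003,"dz":0.0011,"wx":0,"wy":0,"wz":0},{"gripper":0.3,"dx":-0.0001,"dy":0.0005,"dz":0.0011,"wx":0,"wy":0,"wz":0},{"gripper":0.3,"dx":-0.0001,"dy":0.0005,"dz":0.0011,"wx":0,"wy":0,"wz":0},{"gripper":0.3,"dx":-0.0001,"dy":0.0005,"dz":0.0011,"wx":0,"wy":0,"wz":0}]' 40 >/dev/null; python3 chk.py 9
python3 -m inch '[{"gripper":0.3,"dx":0,"dy":0,"dz":0,"wx":0,"wy":0,"wz":0},{"gripper":0.3,"dx":0,"dy":0,"dz":0,"wx":0,"wy":0,"wz":0},{"gripper":0.3,"dx":0,"dy":0,"dz":0,"wx":0,"wy":0,"wz":0},{"gripper":0.3,"dx":0,"dy":0,"dz":0,"wx":0,"wy":0,"wz":0},{"gripper":0.3,"dx":0,"dy":0,"dz":0,"wx":0,"wy":0,"wz":0}]' 40 >/dev/null; python3 chk.py 9
```

```text
t 35.68 push -2.79 y 45.7 x 0.9 z 44.7 fz 8.0
t 36.1 push -2.68 y 45.7 x 0.9 z 44.7 fz 7.5
```

```bash

python3 -m inch '[{"gripper":0.3,"dx":0,"dy":0,"dz":0.0004,"wx":0,"wy":0,"wz":0},{"gripper":0.3,"dx":0,"dy":0.0002,"dz":0.0006,"wx":0,"wy":0,"wz":0},{"gripper":0.3,"dx":0,"dy":0.0003,"dz":0.0006,"wx":0,"wy":0,"wz":0},{"gripper":0.3,"dx":0,"dy":0.0003,"dz":0.0006,"wx":0,"wy":0,"wz":0},{"gripper":0.3,"dx":0,"dy":0.0003,"dz":0.0006,"wx":0,"wy":0,"wz":0}]' 40 >/dev/null; python3 chk.py 9
python3 - <<'E'
from h import *
for n in ('scene','side'): cv2.imwrite(f'pics/{n}10.png',manip.camera(n))
f=[]
for k in (7,10):
    im=cv2.imread(f'pics/side{k}.png'); c=mask(im,(22,150,100),(33,255,255),(300,220,380,270)); f.append([np.round(cv2.minAreaRect(c)[0],2),cv2.boundingRect(c)])
print(f)
E
```

```text
t 36.52 push -1.44 y 45.7 x 0.6 z 44.7 fz 2.7
[[array([332.57, 247.84]), (318, 241, 31, 15)], [array([344., 249.]), (340, 243, 9, 13)]]
```

```bash

python3 -m inch '[{"gripper":0.42,"dx":0,"dy":0,"dz":0,"wx":0,"wy":0,"wz":0},{"gripper":0.44,"dx":0,"dy":0,"dz":0,"wx":0,"wy":0,"wz":0},{"gripper":0.48,"dx":0,"dy":0,"dz":0,"wx":0,"wy":0,"wz":0},{"gripper":0.53,"dx":0,"dy":0,"dz":0,"wx":0,"wy":0,"wz":0},{"gripper":0.53,"dx":0,"dy":0,"dz":0,"wx":0,"wy":0,"wz":0}]' 10; python3 chk.py 9
python3 -m inch '[{"gripper":0.53,"dx":0,"dy":0,"dz":0.002,"wx":0,"wy":0,"wz":0},{"gripper":0.53,"dx":0,"dy":0,"dz":0.01,"wx":0,"wy":0,"wz":0},{"gripper":0.53,"dx":0,"dy":0,"dz":0.025,"wx":0,"wy":0,"wz":0},{"gripper":0.53,"dx":0,"dy":0,"dz":0.05,"wx":0,"wy":0,"wz":0},{"gripper":0.53,"dx":0,"dy":0,"dz":0.085,"wx":0,"wy":0,"wz":0}]'
python3 -m inch '[{"gripper":0.6,"dx":-0.005,"dy":-0.03,"dz":0.03,"wx":0,"wy":0,"wz":0},{"gripper":0.6,"dx":-0.011,"dy":-0.065,"dz":0.05,"wx":0,"wy":0,"wz":0},{"gripper":0.6,"dx":-0.017,"dy":-0.1,"dz":0.07,"wx":0,"wy":0,"wz":0},{"gripper":0.6,"dx":-0.024,"dy":-0.135,"dz":0.075,"wx":0,"wy":0,"wz":0},{"gripper":0.6,"dx":-0.03,"dy":-0.16,"dz":0.075,"wx":0,"wy":0,"wz":0}]'
python3 look.py w9; python3 m9.py
python3 - <<'E'
from h import *
for n in ('scene','side'): cv2.imwrite(f'pics/{n}11.png',manip.camera(n))
O=np.array([493.3,173]); r=[]
for n in ('scene','side'):
    im=cv2.imread(f'pics/{n}11.png'); c=rect(mask(im,(4,120,80),(14,255,255),(185,150,300,260) if n=='scene' else (285,220,375,310))); print(n,c); o,d=ray(n,[c[0]]); r.append((o,d[0]))
p,e=tri(r); q=p[:2]-O; print(p,e,'stand',q@[.9816,.1908],q@[-.1908,.9816])
E
```

```text
clock: 37.03
eef_pos: [485.1, 218.0, 44.7]
eef_rot: [-3.139, 0.001, 0.192]
wrist_force: [1.9, 0.2, -0.2]
finger_gap: 49.5
finger_force: 0.0
t 37.03 push 0.19 y 45.7 x 0.5 z 44.7 fz -0.2
clock: 37.45
eef_pos: [484.1, 217.7, 129.6]
eef_rot: [-3.139, 0.004, 0.192]
wrist_force: [0.1, 0.1, -0.2]
finger_gap: 49.6
finger_force: 0.0
clock: 37.87
eef_pos: [455.1, 56.0, 207.4]
eef_rot: [-3.14, -0.004, 0.192]
wrist_force: [0.2, 0.5, 0.6]
finger_gap: 56.3
finger_force: 0.0
37.8667 [455.12095646  56.00220038 207.3783819 ] 
 [[ 0.98170951  0.19035985  0.00309351]
 [ 0.19035217 -0.98171239  0.00261491]
 [ 0.00353471 -0.00197822 -0.9999918 ]] [0.2  0.47 0.6 ] [0.04 0.07 1.73 0.   1.35 1.42]
rib px [[228.0, 77.0], [253.0, 76.0], [258.0, 177.0], [233.0, 178.0]] stand [[43.0, -32.4], [44.0, -54.0], [-44.7, -54.8], [-45.8, -31.8]]
40 [162, 192] [[77.7, 31.7], [77.8, 4.3]]
70 [165, 209] [[51.9, 31.6], [52.0, -9.4]]
100 [167, 211] [[25.1, 32.4], [25.2, -9.3]]
130 [170, 213] [[-2.8, 32.3], [-2.7, -9.4]]
160 [172, 215] [[-31.8, 33.1], [-31.8, -9.4]]
190 [175, 207] [[-62.0, 32.8], [-62.0, 0.6]]
220 [0, 107] [[-93.3, 212.8], [-93.4, 105.0]]
250 [0, 227] [[-125.7, 219.1], [-126.1, -16.0]]
scene (array([223.41360474, 183.94306946]), array([[240.9854 , 166.92041],
       [205.84181, 200.96573]], dtype=float32), (12.973213195800781, 48.930110931396484))
side (array([327.93850708, 265.51263428]), array([[298.87698, 262.02524],
       [357.00003, 269.     ]], dtype=float32), (58.540016174316406, 13.900276184082031))
[487.18377277 217.63230236  80.01264198] [1.6, 1.6] stand 2.5121546375960095 44.97804415006152
```

```bash

python3 -m inch '[{"gripper":0.6,"dx":0,"dy":0,"dz":0,"wx":0,"wy":0,"wz":0},{"gripper":0.6,"dx":0,"dy":0,"dz":0,"wx":0,"wy":0,"wz":0},{"gripper":0.6,"dx":0,"dy":0,"dz":0,"wx":0,"wy":0,"wz":0},{"gripper":0.6,"dx":0,"dy":0,"dz":0,"wx":0,"wy":0,"wz":0},{"gripper":0.6,"dx":0,"dy":0,"dz":0,"wx":0,"wy":0,"wz":0}]'
python3 look.py w9; python3 m9.py; cat > m10.py <<'E'
from h import *
import pickle
s=pickle.load(open('pics/w9.pkl','rb')); im=cv2.imread('pics/w9.png'); hsv=cv2.cvtColor(im,cv2.COLOR_BGR2HSV)
O=np.array([493.3,173]); ex=np.array([.9816,.1908]); ey=np.array([-.1908,.9816])
r=115
for k in range(90,265,3): print(k,im[r,k].tolist(),hsv[r,k].tolist(),end=' | ')
m=cv2.inRange(hsv,(4,120,80),(14,255,255)); m[:,200:]=0; m[190:]=0
m=cv2.morphologyEx(m,cv2.MORPH_OPEN,np.ones((7,7))); c=max(cv2.findContours(m,0,1)[0],key=cv2.contourArea); cc,e,wh=rect(c); b=cv2.boxPoints(cv2.minAreaRect(c)); print('\ncopper',e.tolist(),wh)
w=plane('wrist',np.array(e),82,s); print('stand',np.round(np.c_[(w[:,:2]-O)@ex,(w[:,:2]-O)@ey],1).tolist())
E
python3 m10.py
```

```text
clock: 38.43
eef_pos: [455.2, 58.6, 204.7]
eef_rot: [-3.139, 0.001, 0.193]
wrist_force: [0.9, 0.6, 0.1]
finger_gap: 56.3
finger_force: 0.0
38.4333 [455.15882381  58.63603112 204.6564577 ] 
 [[ 9.81425920e-01  1.91838078e-01 -1.14684960e-03]
 [ 1.91840567e-01 -9.81422282e-01  2.73895127e-03]
 [-6.00108600e-04 -2.90809005e-03 -9.99995591e-01]] [0.86 0.55 0.13] [0.05 0.07 1.73 0.   1.34 1.42]
rib px [[230.0, 76.0], [255.0, 75.0], [258.0, 177.0], [233.0, 178.0]] stand [[43.5, -31.4], [44.3, -53.3], [-44.4, -53.0], [-45.3, -29.6]]
40 [163, 196] [[76.8, 32.5], [76.9, 2.6]]
70 [165, 210] [[51.2, 33.3], [51.4, -8.3]]
100 [168, 212] [[24.6, 33.2], [24.8, -8.3]]
130 [171, 214] [[-3.0, 33.0], [-2.9, -8.3]]
160 [173, 216] [[-31.8, 33.8], [-31.7, -8.4]]
190 [176, 208] [[-61.8, 33.5], [-61.7, 1.5]]
220 [0, 109] [[-93.2, 213.4], [-93.1, 104.3]]
250 [0, 160, 161, 227] [[-125.4, 219.8], [-125.5, 55.7], [-125.5, 54.7], [-125.5, -14.0]]
90 [81, 100, 122] [14, 86, 122] | 93 [79, 99, 121] [14, 89, 121] | 96 [79, 98, 120] [14, 87, 120] | 99 [84, 93, 104] [14, 49, 104] | 102 [110, 106, 101] [103, 21, 110] 
[... 1420 characters left out ...]
, 237] [18, 100, 237] | 225 [143, 199, 236] [18, 100, 236] | 228 [146, 204, 239] [19, 99, 239] | 231 [109, 208, 240] [23, 139, 240] | 234 [74, 247, 254] [29, 181, 254] | 237 [75, 249, 254] [29, 180, 254] | 240 [75, 249, 254] [29, 180, 254] | 243 [77, 250, 254] [29, 178, 254] | 246 [78, 251, 254] [29, 177, 254] | 249 [72, 246, 253] [29, 182, 253] | 252 [54, 189, 231] [23, 195, 231] | 255 [56, 183, 226] [22, 192, 226] | 258 [122, 187, 228] [18, 119, 228] | 261 [117, 166, 212] [15, 114, 212] | 264 [108, 148, 154] [26, 76, 154] | 
copper [[133.37957763671875, 20.36956024169922], [148.53128051757812, 191.17062377929688]] (171.47178649902344, 51.330684661865234)
stand [[86.9, 46.2], [-58.3, 49.7]]
```

```bash
python3 - <<'E'
from h import *
import pickle
s=pickle.load(open('pics/w9.pkl','rb'))
O=np.array([493.3,173]); ey=np.array([-.1908,.9816])
def yz(k,r=115):
    o,d=ray('wrist',[[k,r]],s); d=d[0]; return np.array([(o[:2]-O)@ey,o[2]]),np.array([d[:2]@ey,d[2]])
def edge(k,zc,side):
    o,d=yz(k); d/=np.linalg.norm(d); y=o[0]+d[0]*(zc-o[1])/d[1]; return y+side*20/abs(d[1])
for k in (199,200,201): print('b y',k,edge(k,48,+1))
for k in (168,): print('copper right edge -> y',edge(k,82.5,+1))
print('copper left -> y',edge(119,82.5,-1))
for k in (231,232): o,d=yz(k); print('rib front',o[0]+d[0]*(82-o[1])/d[1],'-> rib c',o[0]+d[0]*(82-o[1])/d[1]-9)
E
```

```text
b y 199 29.14285954887748
b y 200 28.147700911296454
b y 201 27.152599921626194
copper right edge -> y 46.310105583052476
copper left -> y 45.37622440473328
rib front -30.92669162870837 -> rib c -39.92669162870837
rib front -31.815953990931405 -> rib c -40.815953990931405
```

```bash
python3 -c "
from cell import manip
print(manip.sign_off())"
```

```text
the job is handed in; nothing more can be done
None
```

The job is handed in at about 38 s: the steel tubes are at the fence with the chock nose against the second one, and the copper tube is in their saddle. Lowering the copper tube pushed the chock back about 2 mm, which leaves an estimated 2–3 mm gap between the steel tubes (limit 8 mm).

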